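Put a fallen till roll away upright and slide the spares case shut

ROBOT

A 6-joint arm with a two-finger parallel gripper is mounted at the origin on a cart in front of the work surface, level with it; the furniture and walls round the work are solid. World frame = base frame: x ahead of the robot, y to its left, z up, the work surface at z = 0. Lengths are in m, angles in rad, forces in N, time in s.
With the tool pointing down it reaches from about 0.35 to 0.975 m from the base axis. Payload 7.1 kg.
Tool frame: the origin (TCP) lies between the finger pads; the fingertips stand 14 mm ahead of it and the grasp point (between the pads) lies 5 mm behind it; z points along the fingers, y is the direction in which the jaws open and shut (so a half turn about z gives the same grasp; the last joint's range is limited). The gripper opens to 88 mm and grips with 3 to 60 N. Pads are 20 mm wide; open, the fingers measure 115 mm over their backs; the gripper's body (75 mm by 178 mm) begins 61 mm behind the grasp point.
Start: joints at [1.189, 0.423, 1.63, -0, 1.089, -0.019], TCP at [0.222, 0.584, 0.237] pointing down, gripper open.
Joint ranges: [-3, 3], [-0.9, 2.11], [0.09, 2.58], [-1.31, 4.45], [0.11, 2.69], [-2.54, 2.54]. Speed limits (rad/s): [2.39, 2.39, 3.01, 3.14, 3.14, 3.14].

INTERFACE

Orientations are given as a rotation vector (axis times angle).
In Python, from bench import manip gives the robot as it stands.
- The arm moves only by the tool jog_arm, never from a script. Its argument "moves" is a list that holds one entry, the list of rows, each a list of 7 numbers: the gripper's target within -1 to 1 (shut at 1, half-way at 0, fully open at -1), then the shift along the tool's x, y, z normalised to -1 to 1, where 1 is 0.025 m, then the turn, a rotation vector about the tool's x, y, z normalised to -1 to 1, where 1 is 0.08 rad. In form: [[[hand, dx, dy, dz, ax, ay, az], ...]]. A call has 1 to 20 rows; each row shifts and turns the commanded pose from where the row before left it, along the tool's axes as they then stand; what a row does not reach is not made up. A row lasts 1/12 s, in which the tool goes at most 41.7 mm and 7.16 degrees, less where a joint would pass 70% of its speed; a pose out of reach is approached as far as the arm can. A call with a number of a shift or a turn outside -1 to 1 is refused whole. A call with a gripper value outside its range is refused whole. The fingers move at their own pace and stop on an object; "force" is the grip in N (left out, the last holds). Time passes only in rows, so rows that do not move let the fingers close. It gives the time, the measured TCP pose, the force and the opening at its end, in the units of the state.
- manip.get_obs(): the state, without advancing time (a new reading comes with each control period).
- manip.camera(name): name is "side" or "top" or "wrist"; returns a dict with "pixels" (384x512x3 uint8, red, green, blue), "range_z" (384x512 float32, m along the optical axis (not along the pixel's ray), 0 where there is no reading), "mtx" (3x3 intrinsics, pixels), "R" (3x3) and "t" (3): a world point X has camera coordinates R X + t; the wrist camera has in their place "mount" (4x4, takes a point from camera to tool coordinates, whose origin is the TCP and whose axes are the flange's). Camera axes: x right, y down, z forward; pixel columns grow to the right and rows downward; lengths in m; the calibration is good to about 2 mm. A picture is of the moment at which its call begins: read the wrist's pose just before it.
- manip.sign_off(): hands the job in, once; it reports no verdict.
The state is a dict: "time": time; "joint_positions": joint angles; "joint_vel": joint speeds; "tau": joint torques, N m; "ee_pos": TCP position; "ee_rot": TCP orientation; "force": force on the tool from outside, world axes, zero at the start; "wrist_torque": the same for the moment, N m; "gripper_width": finger opening in m.
Only numpy, scipy, OpenCV 4.12 (cv2) and the standard library are available. Lean on these libraries where they do the work, as an engineer would, in place of code of your own. Each camera call takes 0.05 s, during which the arm holds its last target.

TASK

A spare till roll has fallen on its side on the counter; it belongs in the open well of the small wooden spares case. Stand it upright on the counter and let go, take it again from above and stand it upright on the floor of the well, then push the sliding hatch along its track until it is fully closed against the end frame, without slamming it. Leave the other roll, the stamp and the mug where they are.

Things in the scene. Friction and masses are not known exactly. Their poses are not given: they have to be found in the camera images.
- roll_centre (a point): Centre of the spare till roll, a plain white paper cylinder, 56 mm in diameter and 79 mm long, 0.08 to 0.15 kg. It is the roll that lies on its side on the counter, its centre 28 mm above the counter, its length roughly left to right (it can roll if touched). The z axis runs along the roll's length; its two ends are alike and either may be up. Standing on the counter, its centre is 39.5 mm up
- case: The spares case: a wooden box fixed to the counter, 340 mm long (x), 112 mm wide (y), 106 mm high, aluminium tracks along its top. Origin at the centre of its underside; x runs along the track, away from the robot, to the end frame that the hatch closes against. The +x half is the open well; over the -x half, a fixed deck, the open hatch is parked. The counter to its right is free; a till monitor stands left of its far half
- well_floor (a point): Centre of the well's floor, 8 mm above the counter, axes as the case. The well inside is 155 mm long (x, from 77.5 mm behind this point to 77.5 mm ahead of it) and 96 mm wide (y; 86 mm between the lips of the tracks), its walls reach 106 mm above the counter. The parked hatch may cover up to 15 mm of the -x end of the well. A roll standing in it tops out 6 mm below the hatch
- hatch (a joint): Position of the sliding hatch along its track in m: 0 = closed against the end frame, 0.155 = fully open; it starts 0.14 to 0.155 open and stays where it is left. The hatch is a grey panel 161 x 94 x 8 mm, top face 101 mm above the counter. It closes in the case's +x direction and takes about 2 N to move
- hatch_pull (a point): Centre of the black pull that stands on the middle of the hatch: an upright bar 12 mm thick (along the track), 60 mm wide (across it) and 30 mm tall, from 101 to 131 mm above the counter; this point is 116 mm above the counter. Axes as the case
- other_roll: Bystander: a second, slightly bigger till roll, 61 mm in diameter and 79 mm tall, standing on the counter beyond the fallen roll, or in front and to the left of the case (it and the stamp swap places); origin at the centre of its underside. To be left alone
- stamp: Bystander: a brown wooden hand stamp, 25 x 46 x 65 mm, standing; origin at the centre of its underside. To be left alone
- mug: Bystander: a green and white mug, 65 x 91 mm across with its handle and 55 mm tall, at the left of the case; origin at the centre of its underside. To be left alone

How it is judged:
On the way, in this order (a step that is already met when the one before it is completed fails the run):
1. the roll stands upright on the counter, let go ((angle between roll_centre's own z axis and vertical below 0.1 rad or angle between roll_centre's own z axis and vertical above 3.04 rad) and height (world z) of roll_centre between 0.036 and 0.043 m and contact force between the fingers and roll below 0.1 N and linear speed of roll below 0.03 m/s), for 0.2 s.
2. the roll stands upright on the floor of the well, let go ((angle between roll_centre's own z axis and vertical below 0.1 rad or angle between roll_centre's own z axis and vertical above 3.04 rad) and x of roll_centre in the frame of well_floor between -0.052 and 0.052 m and y of roll_centre in the frame of well_floor between -0.022 and 0.022 m and z of roll_centre in the frame of well_floor between 0.035 and 0.044 m and contact force between the fingers and roll below 0.1 N and linear speed of roll below 0.03 m/s and value of joint hatch above 0.05 m), for 0.2 s.
At the end, for the whole second after the job is handed in: The hatch is closed against the end frame (less than 3 mm open) and the roll stands at rest in the well beneath it, upright within 0.1 rad, on the floor (value of joint hatch below 0.003 m and (angle between roll_centre's own z axis and vertical below 0.1 rad or angle between roll_centre's own z axis and vertical above 3.04 rad) and x of roll_centre in the frame of well_floor between -0.052 and 0.052 m and y of roll_centre in the frame of well_floor between -0.022 and 0.022 m and z of roll_centre in the frame of well_floor between 0.035 and 0.044 m and linear speed of roll below 0.03 m/s); the robot touches nothing.
It fails at once if the other roll, the stamp or the mug is moved by more than 30 mm (distance of any of other_roll, stamp, mug from where it was at the start of the episode above 0.03 m).
It fails at once if the hatch is slammed shut (faster than 0.5 m/s) (velocity of joint hatch below -0.5 m/s).
It also fails if it takes over 64 s, if anything falls off the work surface, if the arm or the gripper's body presses on something with over 40 N, if the wrist force passes 120 N, or if a joint passes its speed limit or range.

## Working session

There is one attempt and no reset: what is moved stays moved. The work goes in short steps, Python scripts to look and compute and a tool call to move; the robot and the scene stay as the last step left them, time stands still between calls to the robot, and variables do not carry over. Pictures are saved under pics/ and viewed, and the job is handed in when it is done.

Besides the shell and the picture viewer there is one more tool, called after "Emit:" in YAML: its name, and indented under it one key for each argument. jog_arm: Moves the arm, as the interface text tells. Scaled input: -1 to 1 covers 0.025 m each way for a shift and 0.08 rad each way for a turn. Its arguments: {"type":"object","properties":{"moves":{"type":"array"},"force":{"type":"number"}},"required":["moves"]}

```bash
ls; mkdir -p pics; python3 - <<'E'
from bench import manip
import cv2, numpy as np
o=manip.get_obs(); print({k:np.round(v,3).tolist() for k,v in o.items()})
for n in ["side","top","wrist"]:
    c=manip.camera(n); cv2.imwrite(f"pics/a_{n}.png",c["pixels"][:,:,::-1]); np.savez(f"a_{n}.npz",**c)
    print(n,[ (k,np.round(c[k],3).tolist()) for k in c if k not in("pixels","range_z")], (c["range_z"]>0).mean())
E
```

```text
pics
{'time': 0.0, 'joint_positions': [1.189, 0.424, 1.631, 0.0, 1.089, -0.019], 'joint_vel': [-0.0, -0.001, 0.001, -0.0, 0.001, 0.0], 'tau': [-0.001, -54.462, -27.367, 0.064, 0.023, -0.0], 'ee_pos': [0.222, 0.584, 0.236], 'ee_rot': [-0.567, -3.09, 0.002], 'force': [0.064, -0.346, 0.085], 'wrist_torque': [-0.009, -0.038, -0.039], 'gripper_width': 0.088}
side [('mtx', [[406.817, 0.0, 256.986], [0.0, 406.817, 197.566], [0.0, 0.0, 1.0]]), ('R', [[0.967, -0.254, 0.02], [-0.152, -0.639, -0.754], [0.204, 0.726, -0.656]]), ('t', [-0.54, 0.106, 1.118])] 0.9933064778645834
top [('mtx', [[373.518, 0.0, 255.999], [0.0, 373.518, 188.114], [0.0, 0.0, 1.0]]), ('R', [[-0.009, -1.0, 0.01], [-0.995, 0.008, -0.098], [0.098, -0.011, -0.995]]), ('t', [-0.083, 0.541, 1.139])] 0.9960683186848959
wrist [('mtx', [[281.414, 0.0, 259.202], [0.0, 281.414, 191.359], [0.0, 0.0, 1.0]]), ('mount', [[0.0, -0.952, -0.306, 0.085], [1.0, 0.0, -0.0, 0.0], [0.0, -0.306, 0.952, -0.148], [0.0, 0.0, 0.0, 1.0]])] 0.9958445231119791
```

View pics/a_side.png

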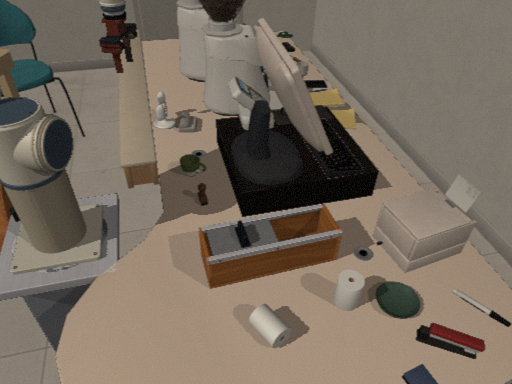

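View pics/a_top.png

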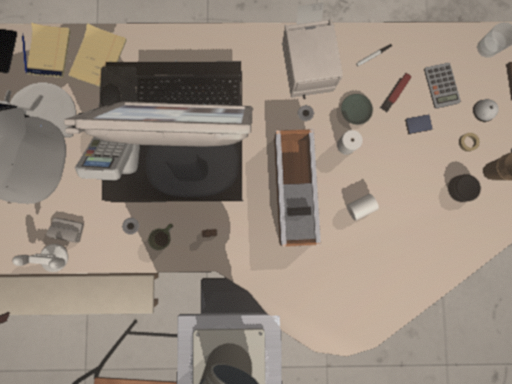

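View pics/a_wrist.png

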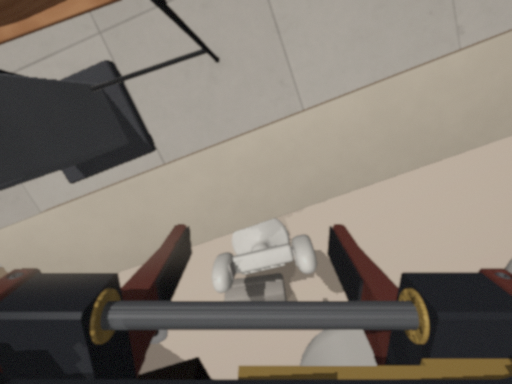

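The side view shows the fallen roll near (270,325), other roll at (348,290), and the case around (270,245) with its pull at (242,233). In the top view the roll is at (362,206), the case spans rows 130–245, and the other roll is at (350,140). The wrist camera doesn't have the work in view. I'll measure from the depth images of both views.

```bash
cat > h.py <<'E'
import numpy as np, cv2
from bench import manip
from scipy.spatial.transform import Rotation as Ro
def cloud(c, pose=None):
    z=c["range_z"].astype(float); h,w=z.shape
    u,v=np.meshgrid(np.arange(w),np.arange(h)); K=c["mtx"]
    P=np.stack([(u-K[0,2])/K[0,0]*z,(v-K[1,2])/K[1,1]*z,z],-1)
    if "R" in c: W=(P-c["t"])@c["R"]
    else:
        M=c["mount"]; T=P@M[:3,:3].T+M[:3,3]
        W=T@Ro.from_rotvec(pose[1]).as_matrix().T+pose[0]
    W[z==0]=np.nan
    return W
def snap(n,tag):
    o=manip.get_obs(); c=manip.camera(n); cv2.imwrite(f"pics/{tag}_{n}.png",c["pixels"][:,:,::-1])
    W=cloud(c,(o["ee_pos"],o["ee_rot"])); np.savez(f"{tag}_{n}.npz",W=W,**c); return o,c,W
E
python3 - <<'E'
from h import *
for n,pts in {"top":dict(roll=(362,206),other=(350,140),case_far=(293,133),hatch=(299,225),pull=(299,211),floor=(297,160),counter=(380,250),mug=(159,240),stamp=(209,233)),
 "side":dict(roll=(266,318),other=(350,275),hatch=(225,240),pull=(240,228),floor=(300,240),counter=(180,330),mug=(190,162),stamp=(203,188))}.items():
    c=dict(np.load(f"a_{n}.npz")); W=cloud(c)
    for k,(u,v) in pts.items(): print(n,k,np.round(W[v,u],3))
    r=c["pixels"]
    if n=="top": cv2.imwrite("pics/a_topcrop.png",cv2.resize(r[110:260,240:400,::-1],None,fx=5,fy=5,interpolation=cv2.INTER_CUBIC)[:600])
    else: cv2.imwrite("pics/a_sidecrop.png",cv2.resize(r[200:355,190:380,::-1],None,fx=4,fy=4,interpolation=cv2.INTER_CUBIC)[:600])
    # roll points
    m=(W[...,2]>0.008)&(W[...,2]<0.07)&(W[...,1]<-0.2)&(W[...,1]>-.45)&(W[...,0]>0.3)&(W[...,0]<0.55)
    Q=W[m]; print(n,len(Q),Q.min(0),Q.max(0))
    T=Q[Q[:,2]>0.03]; d=T[:,:2]; mu=d.mean(0); w,V=np.linalg.eigh(np.cov((d-mu).T)); ax=V[:,1]; p=(d-mu)@ax; print(mu,ax,np.degrees(np.arctan2(*ax[::-1])),p.min(),p.max(), np.sqrt(w), T[:,2].max(), mu+ax*(p.min()+p.max())/2)
E
```

```text
top roll [ 0.481 -0.41   0.052]
top other [ 0.685 -0.38   0.053]
top case_far [ 0.695 -0.197  0.106]
top hatch [ 0.425 -0.21   0.102]
top pull [ 0.464 -0.207  0.132]
top floor [ 0.632 -0.22   0.006]
top counter [ 0.344 -0.477 -0.002]
top mug [0.382 0.215 0.014]
top stamp [0.403 0.054 0.065]
top 501 [ 0.31733925 -0.44989909  0.00803393] [ 0.52791665 -0.29574259  0.05960766]
[ 0.47936611 -0.4104689 ] [-0.51388477  0.85785922] 120.92294086561341 -0.043634519812703644 0.038184457697256265 [0.01516331 0.02348415] 0.0596076555963655 [ 0.48076646 -0.4128066 ]
side roll [ 0.469 -0.415  0.054]
side other [ 0.682 -0.368  0.078]
side hatch [ 0.421 -0.215  0.102]
side pull [ 0.459 -0.21   0.129]
side floor [ 0.596 -0.26   0.105]
side counter [ 0.285 -0.367  0.003]
side mug [0.389 0.229 0.025]
side stamp [0.406 0.048 0.056]
side 2084 [ 0.36331905 -0.44998446  0.00805231] [ 0.54994694 -0.20025651  0.06998759]
[ 0.46125871 -0.34137168] [-0.17222959  0.98505684] 99.91747751735168 -0.11372402385040123 0.15288808287505853 [0.04073622 0.07880067] 0.06998758585996784 [ 0.45788611 -0.32208227]
```

View pics/a_topcrop.png

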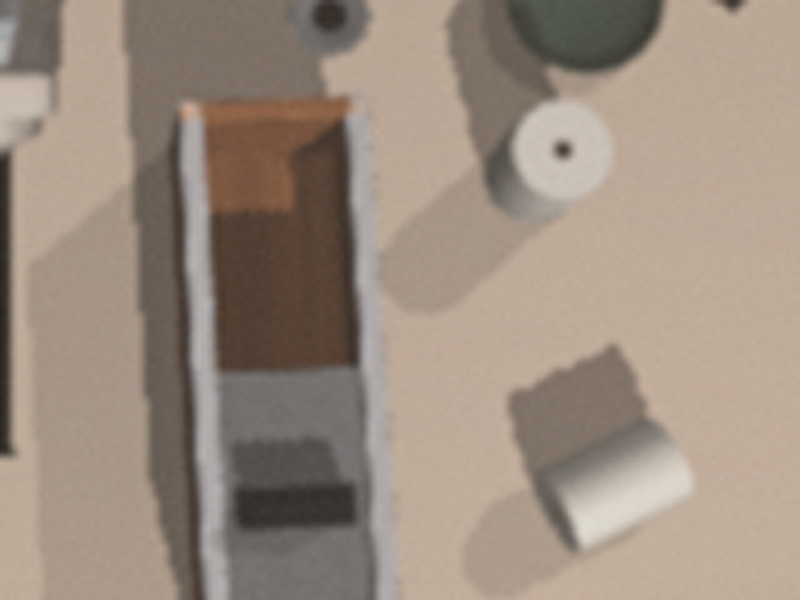

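View pics/a_sidecrop.png

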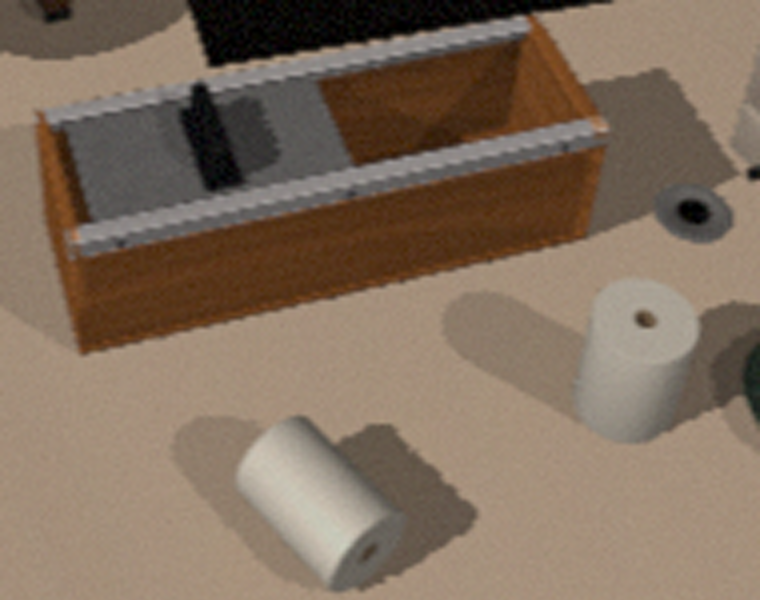

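Depth agrees with the text: hatch 0.102, pull 0.13 and roll top about 0.056. Next I'll fit the cylinder and the case box from both clouds.

```bash
python3 - <<'E'
from h import *
from scipy.optimize import least_squares
for n in ["top","side"]:
    c=dict(np.load(f"a_{n}.npz")); W=cloud(c)
    # roll
    d=np.hypot(W[...,0]-0.478,W[...,1]+0.412); m=(d<0.06)&(W[...,2]>0.015)&(W[...,2]<0.066)
    Q=W[m]
    def cyl(p):
        ax=np.array([np.cos(p[3]),np.sin(p[3]),0]); r=Q-p[:3]; t=r@ax
        rad=np.linalg.norm(r-np.outer(t,ax),axis=1)-0.028
        end=np.abs(t)-0.0395
        return np.where(end>rad,end,rad)
    s=least_squares(cyl,[0.478,-0.412,0.028,np.radians(-59)],loss="soft_l1",f_scale=0.003)
    print(n,"roll",len(Q),np.round(s.x[:3],4),np.degrees(s.x[3]),"rms",np.sqrt(np.mean(s.fun**2)))
    # counter near
    m=(np.hypot(W[...,0]-0.45,W[...,1]+0.33)<0.03); print(" counter z",np.nanmedian(W[m][:,2]))
    # case top: rails
    m=(W[...,2]>0.1035)&(W[...,2]<0.112)&(W[...,0]>0.3)&(W[...,0]<0.75)&(W[...,1]<-0.12)&(W[...,1]>-0.3)
    P=W[m]; rc=cv2.minAreaRect((P[:,:2]*1000).astype(np.float32)); print(" rails",rc,np.median(P[:,2]))
    def box(p):
        cs,sn=np.cos(p[2]),np.sin(p[2]); x=(P[:,0]-p[0])*cs+(P[:,1]-p[1])*sn; y=-(P[:,0]-p[0])*sn+(P[:,1]-p[1])*cs
        return np.stack([np.abs(x),np.abs(y)])
    H=W[(np.abs(W[...,2]-0.101)<0.003)&(W[...,0]>0.36)&(W[...,0]<0.6)&(W[...,1]<-0.16)&(W[...,1]>-0.26)]
    print(" hatch",cv2.minAreaRect((H[:,:2]*1000).astype(np.float32)),len(H))
    U=W[(W[...,2]>0.112)&(W[...,2]<0.14)&(W[...,0]>0.36)&(W[...,0]<0.6)&(W[...,1]<-0.14)&(W[...,1]>-0.28)]
    print(" pull",U.mean(0),U.min(0),U.max(0),len(U))
    m=(W[...,2]>0.07)&(W[...,2]<0.09)&(np.hypot(W[...,0]-.69,W[...,1]+.37)<.06);print(" other",W[m].min(0),W[m].max(0))
    m=(W[...,2]>0.03)&(np.hypot(W[...,0]-.40,W[...,1]-.05)<.06);print(" stamp",W[m].min(0),W[m].max(0))
    m=(W[...,2]>0.12)&(W[...,0]>0.35)&(W[...,0]<.95)&(W[...,1]>-.16)&(W[...,1]<.05);print(" tall left",W[m].min(0),W[m].max(0))
    for y in np.arange(-.16,.06,.04):
        mm=m&(np.abs(W[...,1]-y)<.02); 
        if mm.sum(): print("   y",round(y,2),W[mm].min(0).round(2),W[mm].max(0).round(2))
E
```

```text
top roll 509 [ 0.4788 -0.415   0.0276] -64.27695314520551 rms 0.0016805218004563634
 counter z 7.7170167810436e-05
 rails ((535.736083984375, -206.1551513671875), (339.6491394042969, 112.11117553710938), 2.1646435260772705) 0.10585375221431431
 hatch ((480.9410400390625, -210.11370849609375), (99.7108383178711, 232.56842041015625), 89.88729095458984) 1373
 pull [ 0.46468377 -0.20878267  0.12936893] [ 0.45851793 -0.25185536  0.11214312] [ 0.54265557 -0.17934377  0.1346979 ] 94
 other [ 0.64895181 -0.40682286  0.07013507] [ 0.70811023 -0.34701906  0.08417059]
 stamp [0.39125408 0.04896753 0.05222011] [0.41221112 0.07293802 0.06815664]
 tall left [ 0.51507144 -0.07660517  0.12000985] [0.82484879 0.04999172 0.46163977]
   y -0.08 [ 0.61 -0.08  0.22] [ 0.74 -0.06  0.46]
   y -0.04 [ 0.57 -0.06  0.12] [ 0.82 -0.02  0.46]
   y 0.0 [ 0.53 -0.02  0.12] [0.82 0.02 0.46]
   y 0.04 [0.52 0.02 0.12] [0.82 0.05 0.46]
side roll 1042 [ 0.4759 -0.4174  0.0267] -64.80623582365936 rms 0.0011885974678190222
 counter z -0.000969295468299971
 rails ((533.7842407226562, -209.9563751220703), (339.2944030761719, 115.58454132080078), 2.176335096359253) 0.10501755281264229
 hatch ((478.12945556640625, -209.982177734375), (99.74928283691406, 231.52471923828125), 89.96179962158203) 1562
 pull [ 0.46090331 -0.21724059  0.12590104] [ 0.45522949 -0.24302623  0.11275413] [ 0.46915489 -0.18229336  0.13284166] 125
 other [ 0.64740336 -0.41093275  0.07031238] [ 0.70679894 -0.35082596  0.08150949]
 stamp [0.38905828 0.0459948  0.03049655] [0.41283029 0.06480845 0.06520753]
 tall left [ 0.5143529  -0.08159883  0.12002601] [0.81690092 0.04999568 0.45854518]
   y -0.08 [ 0.6  -0.08  0.21] [ 0.74 -0.06  0.46]
   y -0.04 [ 0.56 -0.06  0.12] [ 0.8  -0.02  0.46]
   y 0.0 [ 0.53 -0.02  0.12] [0.82 0.02 0.46]
   y 0.04 [0.51 0.02 0.12] [0.81 0.05 0.46]
```

Both views agree. The roll is at about (0.477,-0.416), z≈0.027, axis -64.5°. The case is at (0.5345,-0.208), yaw 2.2°, and the pull is at x≈0.463. I'll yaw the hand first, then carry it in two legs to above the roll.

Emit:
jog_arm:
  moves:
    - [[-1, 0, 0, -0.2, 0, 0, 0.95], [-1, 0, 0, -0.2, 0, 0, 0.95], [-1, 0, 0, -0.2, 0, 0, 0.95], [-1, 0, 0, -0.2, 0, 0, 0.95], [-1, 0, 0, -0.2, 0, 0, 0.95], [-1, 0, 0, -0.2, 0, 0, 0.95], [-1, 0, 0, -0.2, 0, 0, 0.95], [-1, 0, 0, -0.2, 0, 0, 0.95], [-1, 0, 0, 0, 0, 0, 0.95], [-1, 0, 0, 0, 0, 0, 0.95]]

```text
time: 0.98
ee_pos: [0.2218, 0.5843, 0.2768]
ee_rot: [-1.677, -2.656, -0.0]
force: [-1.0, 0.3, -0.8]
gripper_width: 0.0877
```

Emit:
jog_arm:
  moves:
    - [[-1, -1, -0.1, 0, 0, 0, 0], [-1, -1, -0.1, 0, 0, 0, 0], [-1, -1, -0.1, 0, 0, 0, 0], [-1, -1, -0.1, 0, 0, 0, 0], [-1, -1, -0.1, 0, 0, 0, 0], [-1, -1, -0.1, 0, 0, 0, 0], [-1, -1, -0.1, 0, 0, 0, 0], [-1, -1, -0.1, 0, 0, 0, 0], [-1, -1, -0.1, 0, 0, 0, 0], [-1, -1, -0.1, 0, 0, 0, 0], [-1, -1, -0.1, 0, 0, 0, 0], [-1, -1, -0.1, 0, 0, 0, 0], [-1, -1, -0.1, 0, 0, 0, 0], [-1, -1, -0.1, 0, 0, 0, 0], [-1, -1, -0.1, 0, 0, 0, 0], [-1, -1, -0.1, 0, 0, 0, 0], [-1, -1, -0.1, 0, 0, 0, 0], [-1, -1, -0.1, 0, 0, 0, 0], [-1, -1, -0.1, 0, 0, 0, 0], [-1, -1, -0.1, 0, 0, 0, 0]]

```text
time: 2.65
ee_pos: [0.3934, 0.1108, 0.2767]
ee_rot: [-1.672, -2.659, 0.0]
force: [-0.3, -0.6, 0.4]
gripper_width: 0.0875
```

Emit:
jog_arm:
  moves:
    - [[-1, -0.99, -0.3, 0, 0, 0, 0], [-1, -0.99, -0.3, 0, 0, 0, 0], [-1, -0.99, -0.3, 0, 0, 0, 0], [-1, -0.99, -0.3, 0, 0, 0, 0], [-1, -0.99, -0.3, 0, 0, 0, 0], [-1, -0.99, -0.3, 0, 0, 0, 0], [-1, -0.99, -0.3, 0, 0, 0, 0], [-1, -0.99, -0.3, 0, 0, 0, 0], [-1, -0.99, -0.3, 0, 0, 0, 0], [-1, -0.99, -0.3, 0, 0, 0, 0], [-1, -0.99, -0.3, 0, 0, 0, 0], [-1, -0.99, -0.3, 0, 0, 0, 0], [-1, -0.99, -0.3, 0, 0, 0, 0], [-1, -0.99, -0.3, 0, 0, 0, 0], [-1, -0.99, -0.3, 0, 0, 0, 0], [-1, -0.99, -0.3, 0, 0, 0, 0], [-1, -0.99, -0.3, 0, 0, 0, 0], [-1, -0.99, -0.3, 0, 0, 0, 0], [-1, -0.99, -0.3, 0, 0, 0, 0], [-1, -0.99, -0.3, 0, 0, 0, 0]]

```text
time: 4.32
ee_pos: [0.4724, -0.4003, 0.2763]
ee_rot: [-1.672, -2.659, -0.0]
force: [0.1, 0.8, 0.8]
gripper_width: 0.0878
```

```bash
python3 - <<'E'
from h import *
from scipy.optimize import least_squares
o,c,W=snap("wrist","b"); print(o["joint_positions"],o["ee_pos"],o["ee_rot"])
d=np.hypot(W[...,0]-0.478,W[...,1]+0.415); m=(d<0.06)&(W[...,2]>0.015)&(W[...,2]<0.066)
Q=W[m]
def cyl(p):
    ax=np.array([np.cos(p[3]),np.sin(p[3]),0]); r=Q-p[:3]; t=r@ax
    rad=np.linalg.norm(r-np.outer(t,ax),axis=1)-0.028
    end=np.abs(t)-0.0395
    return np.where(end>rad,end,rad)
s=least_squares(cyl,[0.478,-0.412,0.028,np.radians(-64)],loss="soft_l1",f_scale=0.003)
print("roll",len(Q),np.round(s.x[:3],4),np.degrees(s.x[3]),"rms",np.sqrt(np.mean(s.fun**2)))
ax=np.array([np.cos(s.x[3]),np.sin(s.x[3]),0]); t=(Q-s.x[:3])@ax; print(np.percentile(t,[.5,99.5]),np.percentile(Q[:,2],99))
m=(np.hypot(W[...,0]-0.45,W[...,1]+0.33)<0.03); print(" counter z",np.nanmedian(W[m][:,2]))
E
```

```text
[-7.22260379e-01  3.73805491e-01  1.60770315e+00 -4.31870800e-06
  1.16075047e+00 -1.17016272e+00] [ 0.47235227 -0.40031931  0.27631367] [-1.67226754e+00 -2.65875698e+00 -1.61450862e-04]
roll 2268 [ 0.4699 -0.4198  0.0274] -64.62605429205385 rms 0.0005871293868990608
[-0.03967676  0.03875253] 0.05647403758866638
 counter z 2.2037963857191034e-05
```

View pics/b_wrist.png

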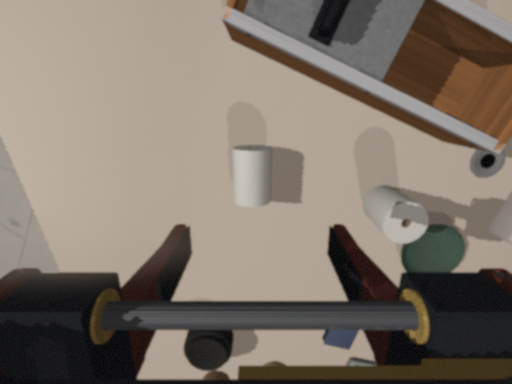

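The wrist view shows the roll at (252,175), aligned with the fingers, plus the case's corner and the other roll. Its fit differs by ~8 mm from the fixed cameras, possibly because the arm hadn't settled, so I'll look again at rest.

```bash
cat >> h.py <<'E'
from scipy.optimize import least_squares
def lying(W,g=(0.475,-0.416)):
    d=np.hypot(W[...,0]-g[0],W[...,1]-g[1]); m=(d<0.06)&(W[...,2]>0.015)&(W[...,2]<0.066); Q=W[m]
    def cyl(p):
        ax=np.array([np.cos(p[3]),np.sin(p[3]),0]); r=Q-p[:3]; t=r@ax
        rad=np.linalg.norm(r-np.outer(t,ax),axis=1)-0.028
        end=np.abs(t)-0.0395
        return np.where(end>rad,end,rad)
    s=least_squares(cyl,[*g,0.028,np.radians(-64)],loss="soft_l1",f_scale=0.003)
    return np.round(s.x[:3],4),np.degrees(s.x[3]),len(Q)
def rails(W):
    m=(W[...,2]>0.1035)&(W[...,2]<0.112)&(W[...,0]>0.3)&(W[...,0]<0.75)&(W[...,1]<-0.12)&(W[...,1]>-0.3)
    return cv2.minAreaRect((W[m][:,:2]*1000).astype(np.float32))
E
python3 - <<'E'
from h import *
o,c,W=snap("wrist","c"); print(o["joint_vel"].round(3),o["ee_pos"])
print(lying(W)); 
P=W[170,252]; print(P, W[45,270], W[215,405], W[222,405])
o,c,W=snap("top","c"); print(lying(W))
o,c,W=snap("side","c"); print(lying(W))
E
```

```text
[ 0.034 -0.042  0.075  0.009 -0.009  0.062] [ 0.47313185 -0.40445867  0.27647766]
(array([ 0.4704, -0.4196,  0.0275]), np.float64(-64.6170155682704), 2285)
[ 0.46555277 -0.41224049  0.05595752] [ 0.42082128 -0.2677957   0.06419144] [ 0.67227569 -0.37457984  0.07945643] [ 0.68161229 -0.38379731  0.07446114]
(array([ 0.4721, -0.418 ,  0.0275]), np.float64(-64.9067202282975), 518)
(array([ 0.4708, -0.4197,  0.0268]), np.float64(-64.60376890510278), 1033)
```

```bash
python3 - <<'E'
from h import *
for n in ["top","side"]:
    W=cloud(dict(np.load(f"a_{n}.npz")));print(n,lying(W),lying(W,(0.478,-0.412)),rails(W)); W=np.load(f"c_{n}.npz")["W"]; print(lying(W,(0.478,-0.412)),lying(W,(.47,-.419)),rails(W))
W=np.load("c_wrist.npz")["W"]; print(lying(W,(.47,-.419)))
E
```

```text
top (array([ 0.4788, -0.415 ,  0.0276]), np.float64(-64.27695414455891), 509) (array([ 0.4788, -0.415 ,  0.0276]), np.float64(-64.27695395623482), 509) ((535.736083984375, -206.1551513671875), (339.6491394042969, 112.11117553710938), 2.1646435260772705)
(array([ 0.4721, -0.418 ,  0.0275]), np.float64(-64.9067202031936), 518) (array([ 0.4721, -0.418 ,  0.0275]), np.float64(-64.906720830538), 518) ((535.5866088867188, -206.22116088867188), (339.4880676269531, 112.42469787597656), 2.132006883621216)
side (array([ 0.4759, -0.4174,  0.0267]), np.float64(-64.80623633061073), 1042) (array([ 0.4759, -0.4174,  0.0267]), np.float64(-64.80623602460972), 1042) ((533.7842407226562, -209.9563751220703), (339.2944030761719, 115.58454132080078), 2.176335096359253)
(array([ 0.4708, -0.4197,  0.0268]), np.float64(-64.60377018416811), 1033) (array([ 0.4708, -0.4197,  0.0268]), np.float64(-64.60376906425012), 1033) ((533.9513549804688, -209.44419860839844), (339.8441467285156, 114.5453872680664), 1.983357310295105)
(array([ 0.4704, -0.4196,  0.0275]), np.float64(-64.61701556642106), 2285)
```

The fixed cameras now agree with the wrist camera at (0.471,-0.419), and the roll had crept ~6 mm since the first picture. I'll tilt the hand 25° and compute the shift in the tilted axes.

Emit:
jog_arm:
  moves:
    - [[-1, 0, 0, 0, 0, -0.91, 0], [-1, 0, 0, 0, 0, -0.91, 0], [-1, 0, 0, 0, 0, -0.91, 0], [-1, 0, 0, 0, 0, -0.91, 0], [-1, 0, 0, 0, 0, -0.91, 0], [-1, 0, 0, 0, 0, -0.91, 0], [-1, 0, 0, 0, 0, 0, 0]]

```text
time: 5.1
ee_pos: [0.4708, -0.3958, 0.2754]
ee_rot: [1.464, 2.334, -0.326]
force: [0.2, 0.9, 0.0]
gripper_width: 0.0881
```

```bash
cat >> h.py <<'E'
def to(target,o=None,rv=None):
    o=o or manip.get_obs(); R=Ro.from_rotvec(o["ee_rot"] if rv is None else rv).as_matrix(); return ((np.array(target)-o["ee_pos"])@R/0.025)
E
python3 - <<'E'
from h import *
o,c,W=snap("wrist","d"); print(o["joint_vel"].round(3),o["ee_pos"],o["joint_positions"].round(2))
r=lying(W,(.47,-.419)); print(r)
o,c,W2=snap("top","d"); print(lying(W2))
o=manip.get_obs(); R=Ro.from_rotvec(o["ee_rot"]).as_matrix(); print(R.round(3))
p=r[0]; a=np.array([np.cos(np.radians(r[1])),np.sin(np.radians(r[1])),0])
G=np.array([p[0],p[1],0.030])-0.015*a; tcp=G+0.005*R[:,2]
print("tcp goal",tcp,"units",to(tcp).round(2))
E
```

```text
[-0.025  0.027 -0.085  0.131  0.118 -0.15 ] [ 0.4708057  -0.39582708  0.27540479] [-0.62  0.23  1.88 -0.34  0.67 -0.84]
(array([ 0.4712, -0.419 ,  0.0275]), np.float64(-64.60260980126704), 3041)
(array([ 0.4731, -0.4117,  0.0311]), np.float64(-72.60344595210884), 15)
[[-0.394  0.901  0.183]
 [ 0.817  0.435 -0.379]
 [-0.421 -0.    -0.907]]
tcp goal [ 0.46568034 -0.40734579  0.02546461] units [ 4.02 -0.41  9.21]
```

Emit:
jog_arm:
  moves:
    - [[-1, 1, -0.1, 0, 0, 0, 0], [-1, 1, -0.1, 0, 0, 0, 0], [-1, 1, -0.1, 0, 0, 0, 0], [-1, 1, -0.1, 0, 0, 0, 0], [-1, 0, 0, 1, 0, 0, 0], [-1, 0, 0, 1, 0, 0, 0], [-1, 0, 0, 1, 0, 0, 0], [-1, 0, 0, 1, 0, 0, 0], [-1, 0, 0, 0, 0, 0, 0], [-1, 0, 0, 0, 0, 0, 0], [-1, 0, 0, 0, 0, 0, 0]]

```text
time: 6.12
ee_pos: [0.4428, -0.3603, 0.1446]
ee_rot: [1.467, 2.33, -0.326]
force: [-0.4, 0.8, -0.8]
gripper_width: 0.0878
```

```bash
python3 - <<'E'
from h import *
o,c,W=snap("wrist","e"); print(o["joint_vel"].round(3),o["ee_pos"],o["joint_positions"].round(2))
r=lying(W,(.47,-.419)); print(r)
o,c,W2=snap("side","e"); print(lying(W2))
o=manip.get_obs(); R=Ro.from_rotvec(o["ee_rot"]).as_matrix(); print(R.round(3))
p=np.array([0.471,-0.419]); a=np.array([np.cos(np.radians(-64.6)),np.sin(np.radians(-64.6)),0])
G=np.array([p[0],p[1],0.030])-0.015*a; tcp=G+0.005*R[:,2]
print("tcp goal",tcp,"units",to(tcp).round(2))
E
```

```text
[ 0.005 -0.025  0.005 -0.011 -0.009  0.011] [ 0.44281417 -0.36030934  0.14461284] [-0.59  0.38  2.07 -0.62  0.38 -0.49]
(array([ 0.472 , -0.4186,  0.0275]), np.float64(-64.54091018882886), 4073)
(array([ 0.4719, -0.4191,  0.0266]), np.float64(-64.80987578435023), 1047)
[[-0.392  0.901  0.185]
 [ 0.816  0.433 -0.382]
 [-0.425  0.001 -0.905]]
tcp goal [ 0.46548898 -0.40736182  0.02547309] units [ 0.14 -0.01  5.23]
```

View pics/e_wrist.png

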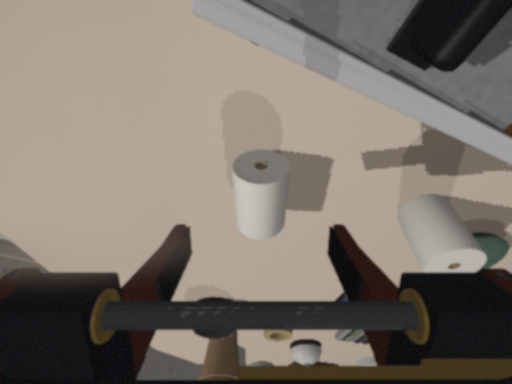

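View pics/e_side.png

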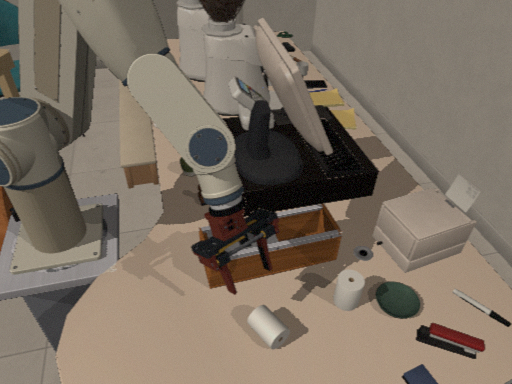

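The wrist picture shows the roll centred between the jaws, its near end at (260,165). The side view shows the hand clear of the case. Joint 5 is getting close to its lower limit, so I'll reduce the tilt to 10°.

Emit:
jog_arm:
  moves:
    - [[-1, 0, 0, 0, 0, 0.82, 0], [-1, 0, 0, 0, 0, 0.82, 0], [-1, 0, 0, 0, 0, 0.82, 0], [-1, 0, 0, 0, 0, 0.82, 0], [-1, 0, 0, 0, 0, 0, 0], [-1, 0, 0, 0, 0, 0, 0]]

```text
time: 6.72
ee_pos: [0.443, -0.3608, 0.1451]
ee_rot: [1.59, 2.524, -0.145]
force: [-1.3, 0.3, 0.9]
gripper_width: 0.0877
```

```bash
python3 - <<'E'
from h import *
o=manip.get_obs(); R=Ro.from_rotvec(o["ee_rot"]).as_matrix(); print(R.round(3),o["joint_positions"].round(2))
p=np.array([0.4715,-0.419]); a=np.array([np.cos(np.radians(-64.6)),np.sin(np.radians(-64.6)),0])
G=np.array([p[0],p[1],0.029])-0.015*a; tcp=G+0.005*R[:,2]
print("tcp goal",tcp,"units",to(tcp).round(2))
E
```

```text
[[-0.425  0.902  0.079]
 [ 0.887  0.432 -0.164]
 [-0.182  0.    -0.983]] [-0.66  0.42  1.92 -0.13  0.65 -1.01]
tcp goal [ 0.46546052 -0.40626908  0.02408336] units [-1.11  0.02  5.13]
```

Emit:
jog_arm:
  moves:
    - [[-1, -0.55, 0, 0.2, 0, 0, 0], [-1, -0.56, 0, 1, 0, 0, 0], [-1, 0, 0, 1, 0, 0, 0], [-1, 0, 0, 1, 0, 0, 0], [-1, 0, 0, 1, 0, 0, 0], [-1, 0, 0, 0.6, 0, 0, 0], [-1, 0, 0, 0.33, 0, 0, 0], [-1, 0, 0, 0, 0, 0, 0], [-1, 0, 0, 0, 0, 0, 0]]

```text
time: 7.47
ee_pos: [0.464, -0.4049, 0.0228]
ee_rot: [1.59, 2.528, -0.144]
force: [0.1, -0.5, 0.6]
gripper_width: 0.0877
```

```bash
python3 - <<'E'
from h import *
o,c,W=snap("wrist","f"); print(o["ee_pos"],o["joint_positions"].round(2),lying(W,(.471,-.419)))
o,c,W2=snap("side","f"); r=c["pixels"]
cv2.imwrite("pics/f_sidecrop.png",cv2.resize(r[220:360,190:360,::-1],None,fx=4,fy=4,interpolation=cv2.INTER_CUBIC))
E
```

```text
[ 0.46396973 -0.40485554  0.02281151] [-0.7   0.67  1.85 -0.17  0.46 -1.01] (array([ 0.4729, -0.4179,  0.028 ]), np.float64(-64.90377431638665), 14516)
```

View pics/f_sidecrop.png

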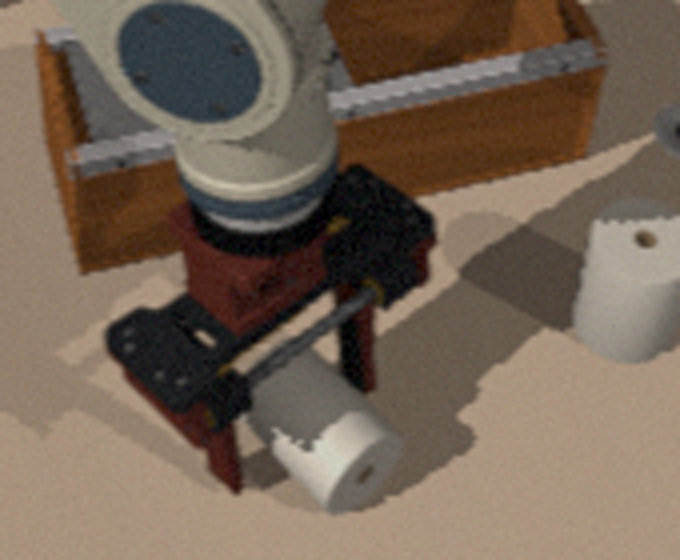

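View pics/f_wrist.png

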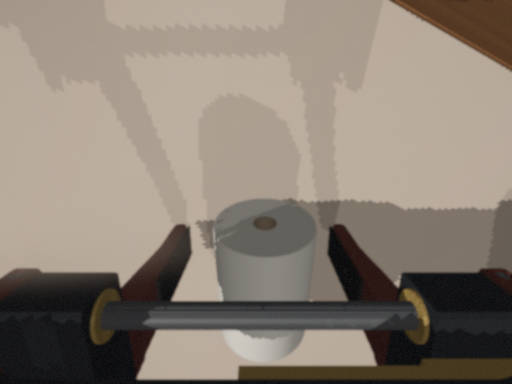

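The side crop shows the fingers straddling the roll's inner half. In the wrist view the roll sits between the pads, with its end at (264,225). Closing.

Emit:
jog_arm:
  moves:
    - [[1, 0, 0, 0, 0, 0, 0], [1, 0, 0, 0, 0, 0, 0], [1, 0, 0, 0, 0, 0, 0], [1, 0, 0, 0, 0, 0, 0], [1, 0, 0, 0, 0, 0, 0], [1, 0, 0, 0, 0, 0, 0], [1, 0, 0, 0, 0, 0, 0], [1, 0, 0, 0, 0, 0, 0]]
  force: 20

```text
time: 8.23
ee_pos: [0.4641, -0.4054, 0.0226]
ee_rot: [1.591, 2.528, -0.144]
force: [-0.3, 1.1, 3.8]
gripper_width: 0.0545
```

Emit:
jog_arm:
  moves:
    - [[1, 0, 0, -0.5, 0, 0, 0], [1, 0, 0, -0.8, 0, 0, 0], [1, 0, 0, -0.8, 0, 0, 0], [1, 0, 0, -0.8, 0, 0, 0], [1, 0, 0, -0.8, 0, 0, 0], [1, 0, 0, -0.5, 0, 0, 0], [1, 0, 0, 0, 0, 0, 0]]

```text
time: 8.82
ee_pos: [0.457, -0.3891, 0.1289]
ee_rot: [1.588, 2.524, -0.144]
force: [0.9, -0.9, -1.5]
gripper_width: 0.0543
```

```bash
python3 - <<'E'
from h import *
o,c,W=snap("wrist","g"); print(o["ee_pos"],o["joint_positions"].round(2),o["gripper_width"])
E
```

```text
[ 0.45702005 -0.38905452  0.12891463] [-0.69  0.47  1.87 -0.13  0.64 -1.04] 0.05430542551424545
```

View pics/g_wrist.png

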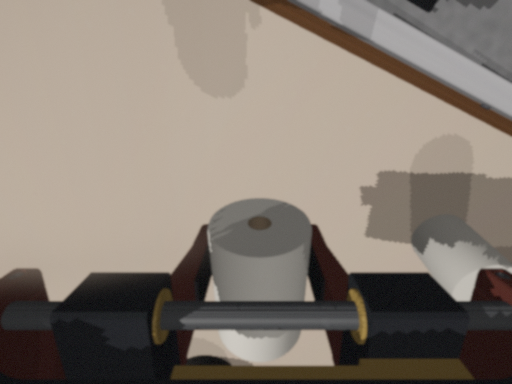

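Roll held (54 mm) and lifted; its end shows at (260,222), undisturbed. Now I'll turn it upright about the jaw axis, in two stages.

Emit:
jog_arm:
  moves:
    - [[1, 0, 0, 0, 0, 0.5, 0], [1, 0, 0, 0, 0, 0.9, 0], [1, 0, 0, 0, 0, 0.9, 0], [1, 0, 0, 0, 0, 0.9, 0], [1, 0, 0, 0, 0, 0.9, 0], [1, 0, 0, 0, 0, 0.9, 0], [1, 0, 0, 0, 0, 0.9, 0], [1, 0, 0, 0, 0, 0.9, 0], [1, 0, 0, 0, 0, 0.9, 0], [1, 0, 0, 0, 0, 0.9, 0], [1, 0, 0, 0, 0, 0.9, 0], [1, 0, 0, 0, 0, 0.5, 0], [1, 0, 0, 0, 0, 0, 0], [1, 0, 0, 0, 0, 0, 0]]

```text
time: 10.03
ee_pos: [0.4555, -0.3883, 0.1238]
ee_rot: [-1.375, -2.183, -0.44]
force: [-0.3, 0.2, -0.6]
gripper_width: 0.0546
```

```bash
python3 - <<'E'
from h import *
o,c,W=snap("side","h"); print(o["ee_pos"],o["joint_positions"].round(2),o["gripper_width"]); print(Ro.from_rotvec(o["ee_rot"]).as_matrix().round(3))
E
```

```text
[ 0.45547645 -0.3883077   0.12378117] [-0.81  0.8   1.37  0.18  1.56 -1.32] 0.05462588830751947
[[-0.35   0.902 -0.253]
 [ 0.733  0.432  0.525]
 [ 0.583 -0.002 -0.813]]
```

View pics/h_side.png

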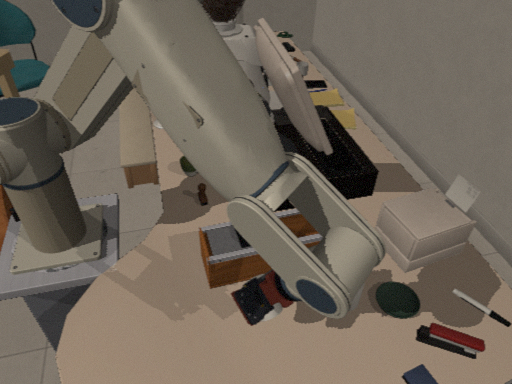

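The side view shows the wrist housing near (320,285), in line with the other roll. Before tilting further I'll check actual clearances from the depth images.

```bash
python3 - <<'E'
from h import *
W=np.load("h_side.npz")["W"]
for u,v in [(325,295),(350,260),(375,250),(300,230),(270,200),(240,215),(262,310),(285,290),(310,305),(340,315)]: print((u,v),W[v,u].round(3))
o,c,W=snap("top","h")
m=(W[...,2]>0.02)&(W[...,2]<0.5)&(W[...,0]>0.3)&(W[...,0]<0.85)&(W[...,1]<-0.27)&(W[...,1]>-0.75)
P=W[m]; print(P.min(0),P.max(0))
cv2.imwrite("pics/h_topcrop.png",cv2.resize(c["pixels"][100:300,250:450,::-1],None,fx=3,fy=3))
for zl in np.arange(0.02,.5,.05):
    q=P[(P[:,2]>zl)&(P[:,2]<zl+.05)]
    if len(q): print(round(zl,2),len(q),q.min(0).round(3),q.max(0).round(3))
E
```

```text
(325, 295) [ 0.489 -0.594  0.374]
(350, 260) [ 0.533 -0.565  0.399]
(375, 250) [ 0.583 -0.547  0.386]
(300, 230) [ 0.639 -0.157  0.027]
(270, 200) [ 0.436 -0.497  0.47 ]
(240, 215) [ 0.398 -0.488  0.442]
(262, 310) [ 0.436 -0.487  0.201]
(285, 290) [ 0.467 -0.508  0.277]
(310, 305) [ 0.481 -0.573  0.323]
(340, 315) [ 0.509 -0.609  0.341]
[ 0.39428368 -0.74377854  0.0200153 ] [ 0.84989698 -0.27068992  0.49999176]
0.02 344 [ 0.649 -0.744  0.02 ] [ 0.85  -0.271  0.07 ]
0.07 362 [ 0.446 -0.442  0.071] [ 0.85  -0.271  0.12 ]
0.12 503 [ 0.428 -0.431  0.12 ] [ 0.849 -0.273  0.169]
0.17 760 [ 0.394 -0.483  0.17 ] [ 0.573 -0.365  0.22 ]
0.22 644 [ 0.402 -0.479  0.22 ] [ 0.559 -0.376  0.27 ]
0.27 336 [ 0.455 -0.486  0.27 ] [ 0.55  -0.437  0.311]
0.32 145 [ 0.538 -0.539  0.329] [ 0.606 -0.452  0.37 ]
0.37 1861 [ 0.457 -0.607  0.37 ] [ 0.605 -0.407  0.42 ]
0.42 1117 [ 0.417 -0.57   0.42 ] [ 0.578 -0.392  0.47 ]
0.47 886 [ 0.405 -0.514  0.47 ] [ 0.525 -0.353  0.5  ]
```

View pics/h_topcrop.png

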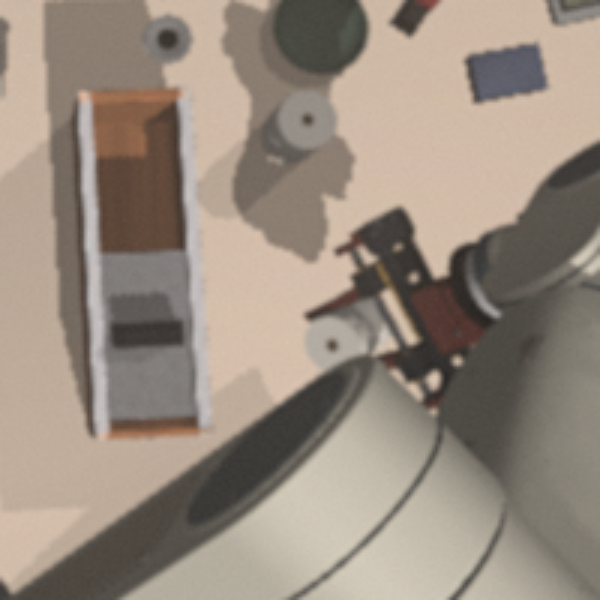

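The clearances are fine, with the housing above z≈0.32 and the roll clear of the case. In the top view the roll's upper end is now at (335,345) in the crop. Continuing the turn.

Emit:
jog_arm:
  moves:
    - [[1, 0, 0, 0, 0, 0.5, 0], [1, 0, 0, 0, 0, 0.9, 0], [1, 0, 0, 0, 0, 0.9, 0], [1, 0, 0, 0, 0, 0.9, 0], [1, 0, 0, 0, 0, 0.9, 0], [1, 0, 0, 0, 0, 0.9, 0], [1, 0, 0, 0, 0, 0.9, 0], [1, 0, 0, 0, 0, 0.9, 0], [1, 0, 0, 0, 0, 0.9, 0], [1, 0, 0, 0, 0, 0.9, 0], [1, 0, 0, 0, 0, 0.3, 0], [1, 0, 0, 0, 0, 0, 0], [1, 0, 0, 0, 0, 0, 0]]

```text
time: 11.22
ee_pos: [0.4561, -0.3883, 0.1257]
ee_rot: [-1.004, -1.594, -0.787]
force: [-1.2, 0.1, -0.1]
gripper_width: 0.0545
```

```bash
python3 - <<'E'
from h import *
o,c,W=snap("top","i"); print(o["time"],o["ee_pos"],o["joint_positions"].round(2),o["gripper_width"]); R=Ro.from_rotvec(o["ee_rot"]).as_matrix(); print(R.round(3),np.degrees(np.arctan2(R[2,0],-R[2,2])))
print((R.T@np.array([0,0,-1])).round(3))
cv2.imwrite("pics/i_topcrop.png",cv2.resize(c["pixels"][100:300,250:450,::-1],None,fx=3,fy=3))
m=(np.hypot(W[...,0]-o["ee_pos"][0],W[...,1]-o["ee_pos"][1])<0.03); print(np.nanpercentile(W[m][:,2],[5,25,50,75,95]))
o,c,W=snap("wrist","i")
o,c,W=snap("side","i")
E
```

```text
11.2167 [ 0.45610142 -0.38825568  0.12574771] [-0.85  1.16  1.02  0.34  2.25 -1.28] 0.05453227444045658
[[-0.102  0.901 -0.421]
 [ 0.215  0.433  0.876]
 [ 0.971 -0.001 -0.238]] 76.24841670851703
[-0.971  0.001  0.238]
[-0.0024596   0.00206829  0.14954191  0.5028074   0.56657932]
```

View pics/i_topcrop.png

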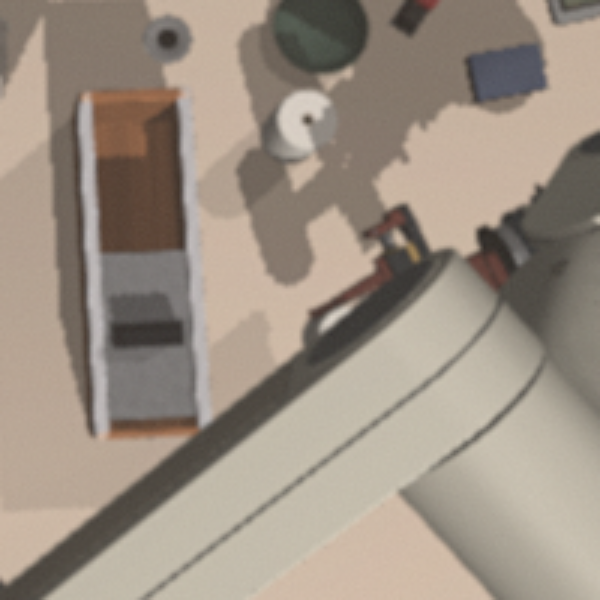

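View pics/i_wrist.png

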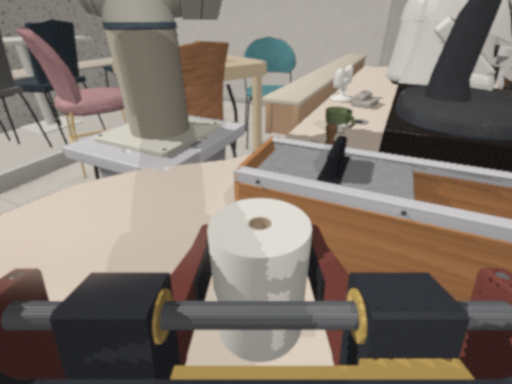

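View pics/i_side.png

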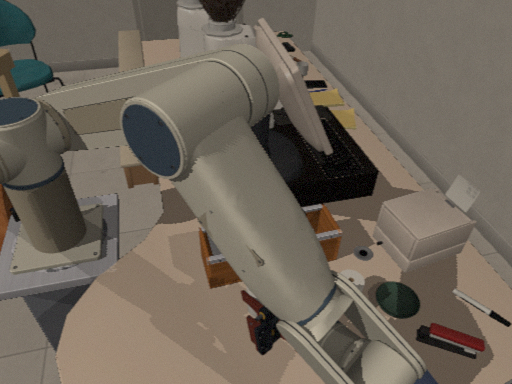

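The wrist view shows the roll nearly upright with its top end at (260,222). I'll measure its top height and tilt from the wrist depth.

```bash
python3 - <<'E'
from h import *
o=manip.get_obs(); 
W=np.load("i_wrist.npz")["W"]; px=np.load("i_wrist.npz")["pixels"]
# top face region
pts=W[208:236,222:300].reshape(-1,3); print(np.nanpercentile(pts[:,2],[5,25,50,75,95]))
t=pts[np.abs(pts[:,2]-np.nanmedian(pts[:,2]))<0.006]; c=t.mean(0); n=np.linalg.svd(t-c,full_matrices=False)[2][2]; print("top",c,n,np.degrees(np.arccos(abs(n[2]))),len(t))
# full cylinder fit
d=np.linalg.norm(W[...,:2]-c[:2],axis=-1); vv,uu=np.mgrid[:384,:512]
m=(d<0.06)&(W[...,2]>0.03)&(uu>215)&(uu<305)&(vv>200)&(vv<298); Q=W[m]
def f(p):
    ax=np.array([p[3],p[4],1]);ax/=np.linalg.norm(ax); r=Q-p[:3]; tt=r@ax; rad=np.linalg.norm(r-np.outer(tt,ax),axis=1)-0.028; e=tt-0.0395
    return np.where(e>rad,e,rad)
s=least_squares(f,[c[0],c[1],c[2]-.0395,0,0],loss="soft_l1",f_scale=0.002); print("cyl",s.x,np.degrees(s.x[3:]),len(Q),np.sqrt(np.mean(s.fun**2)))
E
```

```text
[0.14716436 0.14911156 0.14964259 0.15017142 0.15073923]
top [ 0.45681065 -0.38901323  0.14950528] [-0.03285022  0.06844186  0.99711412] 4.3539259015655 2157
cyl [ 0.45825295 -0.39331292  0.11035898 -0.0283543   0.06062481] [-1.62458174  3.47354559] 8382 0.0006649021087260451
```

Tilt is 3.9° with the centre at 0.110. I'll trim by 3.8° and lower most of the 70 mm.

Emit:
jog_arm:
  moves:
    - [[1, 0, 0, 0, 0, 0.4, 0], [1, 0, 0, 0, 0, 0.42, 0], [1, -0.4, 0, 0.07, 0, 0, 0], [1, -0.5, 0, 0.09, 0, 0, 0], [1, -0.5, 0, 0.09, 0, 0, 0], [1, -0.5, 0, 0.09, 0, 0, 0], [1, -0.3, 0, 0.06, 0, 0, 0], [1, -0.2, 0, 0.03, 0, 0, 0], [1, 0, 0, 0, 0, 0, 0], [1, 0, 0, 0, 0, 0, 0], [1, 0, 0, 0, 0, 0, 0]]

```text
time: 12.28
ee_pos: [0.456, -0.3885, 0.0653]
ee_rot: [-0.968, -1.537, -0.813]
force: [0.5, -0.2, -0.9]
gripper_width: 0.0544
```

```bash
cat >> h.py <<'E'
def standing(W,c,box=(215,305,200,298),tops=(222,300,208,236)):
    pts=W[tops[2]:tops[3],tops[0]:tops[1]].reshape(-1,3)
    zt=np.nanmedian(pts[:,2]); t=pts[np.abs(pts[:,2]-zt)<0.006]; cc=t.mean(0)
    d=np.linalg.norm(W[...,:2]-cc[:2],axis=-1); vv,uu=np.mgrid[:384,:512]
    m=(d<0.06)&(W[...,2]>zt-.07)&(uu>box[0])&(uu<box[1])&(vv>box[2])&(vv<box[3]); Q=W[m]
    def f(p):
        ax=np.array([p[3],p[4],1]);ax/=np.linalg.norm(ax); r=Q-p[:3]; tt=r@ax; rad=np.linalg.norm(r-np.outer(tt,ax),axis=1)-0.028; e=tt-0.0395
        return np.where(e>rad,e,rad)
    s=least_squares(f,[cc[0],cc[1],cc[2]-.0395,0,0],loss="soft_l1",f_scale=0.002)
    return zt,s.x.round(4),np.degrees(np.hypot(*s.x[3:])),np.sqrt(np.mean(s.fun**2))
E
python3 - <<'E'
from h import *
o,c,W=snap("wrist","j"); print(o["ee_pos"],o["joint_positions"].round(2),o["force"].round(1)); R=Ro.from_rotvec(o["ee_rot"]).as_matrix(); print((R.T@np.array([0,0,-1])).round(3))
print(standing(W,c))
m=(np.hypot(W[...,0]-0.40,W[...,1]+0.33)<0.02); print(" counter z",np.nanmedian(W[m][:,2]))
E
```

```text
[ 0.45603694 -0.38846559  0.0652778 ] [-0.85  1.28  0.96  0.35  2.27 -1.29] [ 0.5 -0.2 -0.9]
[-0.985  0.     0.172]
(np.float64(0.08841616629806544), array([ 4.575e-01, -3.923e-01,  4.890e-02, -3.000e-04, -1.200e-03]), np.float64(0.07288714941044681), np.float64(0.000673360647068947))
 counter z nan
  return np.nanmean(a, axis, out=out, keepdims=keepdims)
```

View pics/j_wrist.png

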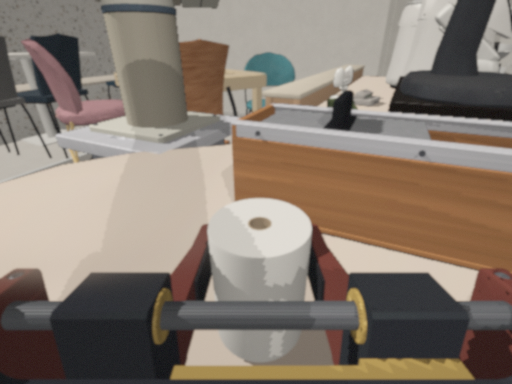

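Upright within 0.1°, centre 48.9 mm. I'll lower the last 9.4 mm.

Emit:
jog_arm:
  moves:
    - [[1, -0.12, 0, 0.02, 0, 0, 0], [1, -0.12, 0, 0.02, 0, 0, 0], [1, -0.08, 0, 0.01, 0, 0, 0], [1, -0.04, 0, 0.01, 0, 0, 0], [1, 0, 0, 0, 0, 0, 0], [1, 0, 0, 0, 0, 0, 0], [1, 0, 0, 0, 0, 0, 0]]

```text
time: 12.92
ee_pos: [0.4559, -0.3883, 0.0557]
ee_rot: [-0.967, -1.537, -0.812]
force: [-0.5, 0.5, 0.0]
gripper_width: 0.0545
```

```bash
python3 - <<'E'
from h import *
o,c,W=snap("wrist","k"); print(o["ee_pos"],o["joint_positions"].round(2),o["force"].round(1))
print(standing(W,c))
E
```

```text
[ 0.45588761 -0.38829253  0.05572669] [-0.85  1.29  0.95  0.35  2.26 -1.3 ] [-0.5  0.5  0. ]
(np.float64(0.07887228061652259), array([ 0.4574, -0.3922,  0.0393,  0.0009, -0.0009]), np.float64(0.07295849760676983), np.float64(0.0006683065713789925))
```

Centre at 39.3 mm, effectively at the counter. Letting go.

Emit:
jog_arm:
  moves:
    - [[-1, 0, 0, 0, 0, 0, 0], [-1, 0, 0, 0, 0, 0, 0], [-1, 0, 0, 0, 0, 0, 0], [-1, 0, 0, 0, 0, 0, 0], [-1, 0, 0, 0, 0, 0, 0], [-1, 0, 0, 0, 0, 0, 0], [-1, 0, 0, 0, 0, 0, 0], [-1, 0, 0, 0, 0, 0, 0]]

```text
time: 13.63
ee_pos: [0.4559, -0.3883, 0.0557]
ee_rot: [-0.967, -1.536, -0.813]
force: [-0.3, -0.0, 0.5]
gripper_width: 0.088
```

```bash
python3 - <<'E'
from h import *
o,c,W=snap("wrist","l"); print(o["ee_pos"],o["gripper_width"],o["force"].round(1))
print(standing(W,c))
E
```

```text
[ 0.45585626 -0.38827383  0.0557285 ] 0.08796245475192332 [-0.3 -0.   0.5]
(np.float64(0.07873332572383945), array([ 0.4573, -0.392 ,  0.0392, -0.0015,  0.0025]), np.float64(0.16873813761490514), np.float64(0.0006684379666511324))
```

View pics/l_wrist.png

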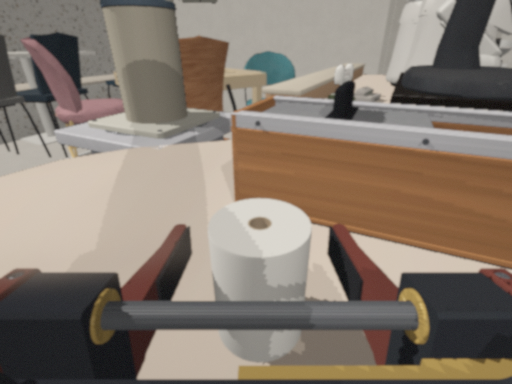

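The roll stands free at (0.4573,-0.392), centre 39.2 mm, tilt 0.2°. With the jaws open 16 mm clear on each side, I can swing the tool to vertical in place around the roll.

Emit:
jog_arm:
  moves:
    - [[-1, 0, 0, 0, 0, -0.5, 0], [-1, 0, 0, 0, 0, -0.9, 0], [-1, 0, 0, 0, 0, -0.9, 0], [-1, 0, 0, 0, 0, -0.9, 0], [-1, 0, 0, 0, 0, -0.9, 0], [-1, 0, 0, 0, 0, -0.9, 0], [-1, 0, 0, 0, 0, -0.9, 0], [-1, 0, 0, 0, 0, -0.5, 0], [-1, 0, 0, 0, 0, 0, 0], [-1, 0, 0, 0, 0, 0, 0]]

```text
time: 14.52
ee_pos: [0.456, -0.3883, 0.0566]
ee_rot: [-1.238, -1.968, -0.587]
force: [-0.5, 0.6, 0.1]
gripper_width: 0.0875
```

```bash
python3 - <<'E'
from h import *
o,c,W=snap("wrist","m"); print(o["time"],o["ee_pos"],o["joint_positions"].round(2),o["force"].round(1))
print(standing(W,c)); R=Ro.from_rotvec(o["ee_rot"]).as_matrix(); print(R.round(3))
E
```

```text
14.5167 [ 0.4560455  -0.38828376  0.05658185] [-0.83  1.02  1.21  0.23  1.76 -1.34] [-0.5  0.6  0.1]
(np.float64(0.07880804568932927), array([ 0.4575, -0.3924,  0.0392, -0.0019,  0.0035]), np.float64(0.23027769142397223), np.float64(0.0027218332077643807))
[[-0.273  0.901 -0.336]
 [ 0.57   0.433  0.698]
 [ 0.775 -0.    -0.632]]
```

View pics/m_wrist.png

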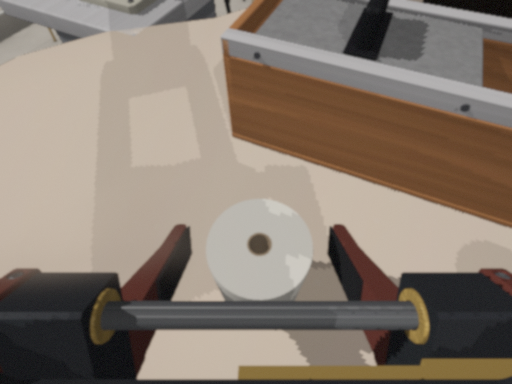

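Undisturbed, with the roll's top centred at (260,243). Finishing the swing, centring, and taking it from above.

Emit:
jog_arm:
  moves:
    - [[-1, 0, 0, 0, 0, -0.5, 0], [-1, 0, 0, 0, 0, -0.9, 0], [-1, 0, 0, 0, 0, -0.9, 0], [-1, 0, 0, 0, 0, -0.9, 0], [-1, 0, 0, 0, 0, -0.9, 0], [-1, 0, 0, 0, 0, -0.9, 0], [-1, 0, 0, 0, 0, -0.9, 0], [-1, 0, 0, 0, 0, -0.9, 0], [-1, 0, 0, 0, 0, -0.9, 0], [-1, 0, 0, 0, 0, -0.9, 0], [-1, 0, 0, 0, 0, -0.9, 0], [-1, 0, 0, 0, 0, -0.9, 0], [-1, 0, 0, 0, 0, -0.7, 0], [-1, -0.16, 0, 0, 0, 0, 0], [-1, 0, 0, 0, 0, 0, 0], [-1, 0, 0, 0, 0, 0, 0]]

```text
time: 15.9
ee_pos: [0.4581, -0.3926, 0.0554]
ee_rot: [-1.673, -2.658, 0.001]
force: [0.4, 0.2, 1.2]
gripper_width: 0.088
```

```bash
python3 - <<'E'
from h import *
o,c,W=snap("wrist","n"); print(o["time"],o["ee_pos"],o["joint_positions"].round(2),o["force"].round(1))
R=Ro.from_rotvec(o["ee_rot"]).as_matrix(); print(R.round(3))
E
```

```text
15.9 [ 0.45809523 -0.39262022  0.05537454] [-0.73  0.64  1.77 -0.    0.73 -1.17] [0.4 0.2 1.2]
[[-0.432  0.902 -0.001]
 [ 0.902  0.432 -0.   ]
 [-0.    -0.001 -1.   ]]
```

View pics/n_wrist.png

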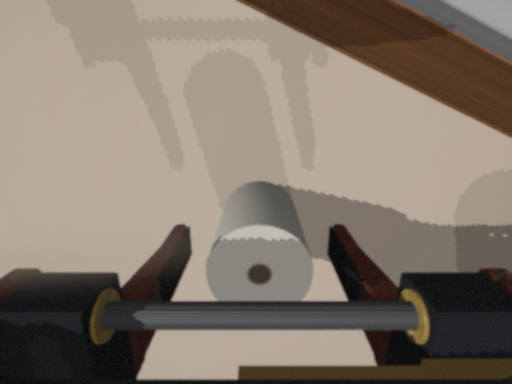

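The tool is vertical and the roll stands untouched between the jaws (hole at (260,273)). Gripping and lifting.

Emit:
jog_arm:
  moves:
    - [[1, 0, 0, 0, 0, 0, 0], [1, 0, 0, 0, 0, 0, 0], [1, 0, 0, 0, 0, 0, 0], [1, 0, 0, 0, 0, 0, 0], [1, 0, 0, 0, 0, 0, 0], [1, 0, 0, 0, 0, 0, 0], [1, 0, 0, 0, 0, 0, 0], [1, 0, 0, 0, 0, 0, 0], [1, 0, 0, -0.4, 0, 0, 0], [1, 0, 0, -0.9, 0, 0, 0], [1, 0, 0, -0.9, 0, 0, 0], [1, 0, 0, -0.9, 0, 0, 0], [1, 0, 0, -0.9, 0, 0, 0], [1, 0, 0, -0.9, 0, 0, 0], [1, 0, 0, -0.6, 0, 0, 0], [1, 0, 0, -0.4, 0, 0, 0], [1, 0, 0, 0, 0, 0, 0]]
  force: 20

```text
time: 17.37
ee_pos: [0.4585, -0.3924, 0.2061]
ee_rot: [1.67, 2.655, -0.003]
force: [0.4, 0.0, -0.0]
gripper_width: 0.0545
```

```bash
python3 - <<'E'
from h import *
o,c,W=snap("side","p"); print(o["time"],o["ee_pos"],o["gripper_width"],o["joint_positions"].round(2))
o,c,W=snap("top","p"); print(rails(W))
# well interior: floor points
m=(W[...,2]>-0.01)&(W[...,2]<0.03)&(W[...,0]>0.5)&(W[...,0]<0.72)&(W[...,1]<-0.155)&(W[...,1]>-0.25)
P=W[m]; print(P.min(0),P.max(0),np.median(P[:,2]))
# hatch front edge and pull
th=np.radians(2.15); cx,cy=0.535,-0.2075
X=(W[...,0]-cx)*np.cos(th)+(W[...,1]-cy)*np.sin(th); Y=-(W[...,0]-cx)*np.sin(th)+(W[...,1]-cy)*np.cos(th)
s=(abs(Y)<0.02)
h=s&(abs(W[...,2]-.101)<.006)&(X>-.17)&(X<.15); print("hatch X",np.percentile(X[h],[1,99]))
p=s&(W[...,2]>.115)&(W[...,2]<.14)&(X<.15)&(X>-.17); print("pull X",np.percentile(X[p],[1,50,99]))
e=s&(abs(W[...,2]-.106)<.006)&(X>.13)&(X<.19); print("end",np.percentile(X[e],[1,99]))
E
```

```text
17.3667 [ 0.4585219  -0.39240969  0.20608287] 0.054466920748780914 [-0.73  0.43  1.71 -0.    1.   -1.17]
((535.5813598632812, -206.13674926757812), (339.43505859375, 112.23770141601562), 2.1577727794647217)
[ 0.5541181  -0.24997962  0.00116371] [ 0.69565104 -0.1655632   0.02896289] 0.008112730365277734
hatch X [-0.16748404  0.00833095]
pull X [-0.07689996 -0.07111103 -0.06494213]
end [0.15803572 0.17023934]
```

View pics/p_side.png

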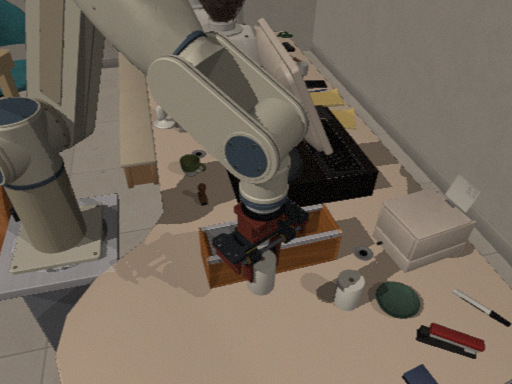

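The side view shows the roll hanging upright above the counter. Before going over the well, I'll check the arm's lateral extent against the monitor.

```bash
python3 - <<'E'
from h import *
A=[]
for n in ["top","side"]:
    W=np.load(f"p_{n}.npz")["W"].reshape(-1,3); A.append(W[np.isfinite(W).all(1)])
W=np.vstack(A)
q=-0.73; r=W[:,0]*np.cos(q)+W[:,1]*np.sin(q); l=-W[:,0]*np.sin(q)+W[:,1]*np.cos(q)
m=(abs(l)<0.16)&(W[:,2]>0.2)&(r>0.1)&(r<0.75)&~((W[:,1]>-0.1)&(W[:,0]>.5))
for z in np.arange(0.2,.9,.05):
    k=m&(W[:,2]>z)&(W[:,2]<z+.05)
    if k.sum()>5: print(round(z,2),k.sum(),"r",np.percentile(r[k],[1,99]).round(3),"lat",np.percentile(l[k],[1,99]).round(3))
# monitor near edge by height
W2=np.load("a_top.npz"); W3=np.vstack([cloud(dict(np.load(f"a_{n}.npz"))).reshape(-1,3) for n in ["top","side"]])
q=np.arctan2(-0.207,0.62); r=W3[:,0]*np.cos(q)+W3[:,1]*np.sin(q); l=-W3[:,0]*np.sin(q)+W3[:,1]*np.cos(q)
m=(W3[:,2]>0.05)&(W3[:,0]>.45)&(W3[:,0]<.9)&(W3[:,1]>-.15)&(W3[:,1]<.3)
for z in np.arange(0.05,.6,.05):
    k=m&(W3[:,2]>z)&(W3[:,2]<z+.05)
    for a in np.arange(.45,.85,.1):
        kk=k&(r>a)&(r<a+.1)
        if kk.sum()>3: print("mon z",round(z,2),"r",round(a,2),"lat min",np.percentile(l[kk],1).round(3))
E
```

```text
0.2 866 r [0.576 0.631] lat [-0.027  0.042]
0.25 1280 r [0.547 0.662] lat [-0.074  0.095]
0.3 2507 r [0.547 0.662] lat [-0.078  0.101]
0.35 1388 r [0.101 0.641] lat [-0.034  0.154]
0.4 1678 r [0.102 0.64 ] lat [-0.026  0.159]
0.45 2854 r [0.103 0.646] lat [-0.05   0.159]
0.5 10842 r [0.112 0.645] lat [-0.049  0.143]
0.55 8260 r [0.107 0.604] lat [-0.047  0.117]
0.6 7992 r [0.164 0.521] lat [-0.047  0.086]
0.65 5124 r [0.221 0.468] lat [-0.047  0.159]
0.7 5050 r [0.239 0.421] lat [-0.037  0.159]
0.75 4652 r [0.239 0.371] lat [-0.026  0.16 ]
0.8 1273 r [0.283 0.321] lat [0.049 0.16 ]
0.85 1239 r [0.262 0.288] lat [0.118 0.16 ]
mon z 0.05 r 0.45 lat min 0.115
mon z 0.05 r 0.55 lat min 0.04
mon z 0.05 r 0.65 lat min 0.074
mon z 0.05 r 0.75 lat min 0.203
mon z 0.1 r 0.45 lat min 0.137
mon z 0.1 r 0.55 lat min 0.142
mon z 0.1 r 0.65 lat min 0.071
mon z 0.1 r 0.75 lat min 0.208
mon z 0.15 r 0.45 lat min 0.234
mon z 0.15 r 0.55 lat min 0.251
mon z 0.2 r 0.45 lat min 0.238
mon z 0.2 r 0.55 lat min 0.187
mon z 0.2 r 0.65 lat min 0.151
mon z 0.25 r 0.45 lat min 0.241
mon z 0.25 r 0.55 lat min 0.15
mon z 0.25 r 0.65 lat min 0.144
mon z 0.3 r 0.45 lat min 0.312
mon z 0.3 r 0.55 lat min 0.138
mon z 0.3 r 0.65 lat min 0.137
mon z 0.35 r 0.45 lat min 0.24
mon z 0.35 r 0.55 lat min 0.131
mon z 0.35 r 0.65 lat min 0.136
mon z 0.4 r 0.45 lat min 0.24
mon z 0.4 r 0.55 lat min 0.125
mon z 0.45 r 0.45 lat min 0.31
mon z 0.45 r 0.55 lat min 0.13
```

```bash
python3 - <<'E'
from h import *
for n in ["top","side"]:
    W=np.load(f"p_{n}.npz")["W"].reshape(-1,3); W=W[np.isfinite(W).all(1)]
    q=-0.73; r=W[:,0]*np.cos(q)+W[:,1]*np.sin(q); l=-W[:,0]*np.sin(q)+W[:,1]*np.cos(q)
    m=(abs(l)<0.2)&(W[:,2]>0.2)&(r>0.4)&(r<0.75)&(W[:,1]<-.12)
    for z in np.arange(0.2,.7,.05):
      for a in (.4,.5,.6):
        k=m&(W[:,2]>z)&(W[:,2]<z+.05)&(r>a)&(r<a+.1)
        if k.sum()>5: print(n,round(z,2),a,k.sum(),"lat",np.percentile(l[k],[1,99]).round(3))
E
```

```text
top 0.2 0.5 110 lat [0.011 0.042]
top 0.2 0.6 22 lat [0.012 0.041]
top 0.25 0.5 114 lat [-0.03   0.084]
top 0.25 0.6 159 lat [0.04  0.102]
top 0.3 0.5 137 lat [-0.076  0.092]
top 0.3 0.6 436 lat [-0.065  0.106]
top 0.4 0.5 15 lat [-0.008  0.01 ]
top 0.45 0.5 226 lat [-0.028  0.078]
top 0.45 0.6 59 lat [0.076 0.078]
top 0.5 0.4 72 lat [0.074 0.075]
top 0.5 0.5 1867 lat [-0.028  0.077]
top 0.5 0.6 1259 lat [-0.041  0.078]
top 0.55 0.4 312 lat [-0.027  0.075]
top 0.55 0.5 1368 lat [-0.043  0.075]
top 0.55 0.6 71 lat [-0.042  0.075]
top 0.6 0.4 1850 lat [-0.042  0.074]
top 0.6 0.5 808 lat [-0.043  0.074]
top 0.65 0.4 2427 lat [-0.031  0.073]
side 0.2 0.5 116 lat [-0.028  0.034]
side 0.2 0.6 618 lat [-0.022  0.042]
side 0.25 0.5 172 lat [-0.078 -0.019]
side 0.25 0.6 835 lat [-0.073  0.088]
side 0.3 0.5 893 lat [-0.079 -0.017]
side 0.3 0.6 1041 lat [-0.075  0.099]
side 0.35 0.5 349 lat [-0.029 -0.001]
side 0.35 0.6 730 lat [-0.035  0.024]
side 0.4 0.5 201 lat [-0.027 -0.005]
side 0.4 0.6 805 lat [-0.026  0.049]
side 0.45 0.5 633 lat [-0.05  -0.045]
side 0.45 0.6 987 lat [-0.05   0.064]
side 0.5 0.4 399 lat [-0.048  0.057]
side 0.5 0.5 3047 lat [-0.05   0.058]
side 0.5 0.6 2973 lat [-0.05  0.07]
side 0.55 0.4 1428 lat [-0.048  0.057]
side 0.55 0.5 3721 lat [-0.047  0.07 ]
side 0.55 0.6 115 lat [-0.047  0.071]
side 0.6 0.4 3717 lat [-0.047  0.061]
side 0.6 0.5 899 lat [-0.047  0.07 ]
side 0.65 0.4 1625 lat [-0.046  0.046]
```

Lateral clearance to the monitor is ~45 mm. I'll yaw the jaws along the track, then move over the well at (0.620,-0.207).

Emit:
jog_arm:
  moves:
    - [[1, 0, 0, 0, 0, 0, 0.85], [1, 0, 0, 0, 0, 0, 0.85], [1, 0, 0, 0, 0, 0, 0.85], [1, 0, 0, 0, 0, 0, 0.85], [1, 0, 0, 0, 0, 0, 0.85], [1, 0, 0, 0, 0, 0, 0.85], [1, 0.4, 0.37, 0, 0, 0, 0], [1, 0.8, 0.75, 0, 0, 0, 0], [1, 0.8, 0.75, 0, 0, 0, 0], [1, 0.8, 0.75, 0, 0, 0, 0], [1, 0.8, 0.75, 0, 0, 0, 0], [1, 0.8, 0.75, 0, 0, 0, 0], [1, 0.8, 0.75, 0, 0, 0, 0], [1, 0.8, 0.75, 0, 0, 0, 0], [1, 0.8, 0.75, 0, 0, 0, 0], [1, 0.4, 0.37, 0, 0, 0, 0], [1, 0, 0, 0, 0, 0, 0], [1, 0, 0, 0, 0, 0, 0]]

```text
time: 18.97
ee_pos: [0.6185, -0.2042, 0.202]
ee_rot: [-2.174, -2.268, 0.004]
force: [0.3, -0.3, -1.1]
gripper_width: 0.0547
```

```bash
python3 - <<'E'
from h import *
o,c,W=snap("wrist","q"); print(o["time"],o["ee_pos"],o["gripper_width"],o["joint_positions"].round(2),o["joint_vel"].round(2)); R=Ro.from_rotvec(o["ee_rot"]).as_matrix(); print(R.round(3))
o,c,W=snap("side","q")
cv2.imwrite("pics/q_sidecrop.png",cv2.resize(c["pixels"][150:300,190:360,::-1],None,fx=4,fy=4,interpolation=cv2.INTER_CUBIC))
E
```

```text
18.9667 [ 0.61854301 -0.20423366  0.20195554] 0.05472158016974375 [-0.34  0.5   1.59 -0.    1.05 -0.38] [-0.03 -0.01  0.01 -0.01  0.   -0.  ]
[[-0.042  0.999 -0.002]
 [ 0.999  0.042 -0.001]
 [-0.001 -0.002 -1.   ]]
```

View pics/q_wrist.png

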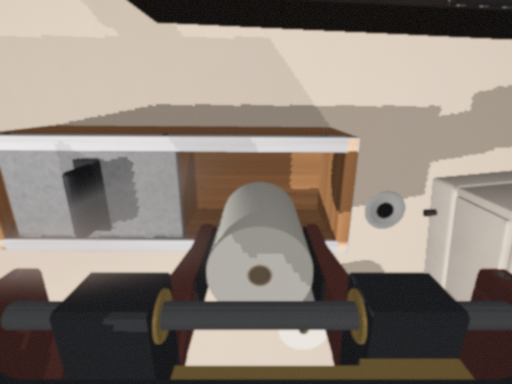

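View pics/q_sidecrop.png

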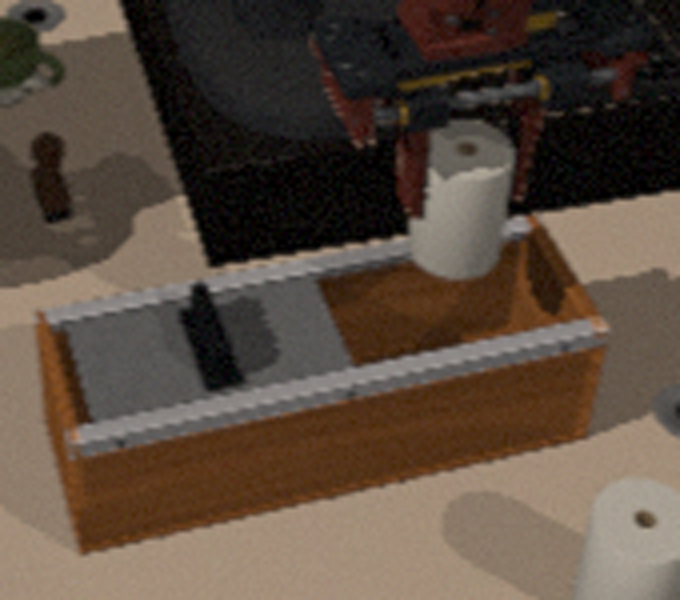

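The wrist view shows the far rail at y-pixel ≈144, the near rail at ≈243, and the roll over the well. In the side crop the roll hangs above the well's middle. I'll verify the rails' position relative to the TCP from this closer view.

```bash
python3 - <<'E'
from h import *
o=manip.get_obs(); print(o["ee_pos"])
W=np.load("q_wrist.npz")["W"]; 
for u in (60,150,210,330):
    col=W[:,u]; k=(col[:,2]>0.102)&(col[:,2]<0.112)&(col[:,1]<-.1)&(col[:,1]>-.3)
    y=col[k,1]; v=np.where(k)[0]; hi=y>-0.207
    print(u,"left rail",y[hi].min() if hi.any() else None,y[hi].max() if hi.any() else None,"right rail",y[~hi].min() if (~hi).any() else None,y[~hi].max() if (~hi).any() else None, "x",np.nanmean(col[k,0]).round(3))
row=W[190]; 
for u in range(0,360,10): print(u,row[u].round(3),end=" ")
print(rails(W))
# roll pose in hand
print(standing(W,None,box=(215,305,185,298),tops=(230,295,262,290)))
E
```

```text
[ 0.61795143 -0.20554994  0.20236958]
60 left rail -0.19314319770134794 -0.15533072181328095 right rail -0.26653184099569865 -0.22880594304340998 x 0.435
150 left rail -0.20602009184719097 -0.15209753964664885 right rail -0.2635512809966693 -0.21791274762127827 x 0.518
210 left rail -0.16282819570406454 -0.15020645074090788 right rail None None x 0.573
330 left rail -0.15844264967133181 -0.14719752684457305 right rail -0.25316772841218105 -0.24436992411601619 x 0.682
0 [ 0.372 -0.21   0.096] 10 [ 0.386 -0.208  0.101] 20 [ 0.395 -0.208  0.1  ] 30 [ 0.405 -0.207  0.102] 40 [ 0.414 -0.207  0.1  ] 50 [ 0.423 -0.207  0.1  ] 60 [ 0.432 -0.206  0.1  ] 70 [ 0.462 -0.195  0.131] 80 [ 0.468 -0.196  0.127] 90 [ 0.468 -0.201  0.113] 100 [ 0.471 -0.204  0.104] 110 [ 0.479 -0.204  0.102] 120 [ 0.488 -0.204  0.1  ] 130 [ 0.497 -0.203  0.1  ] 140 [ 0.507 -0.203  0.101] 150 [ 0.516 -0.202  0.101] 160 [ 0.525 -0.202  0.1  ] 170 [ 0.535 -0.202  0.101] 180 [ 0.543 -0.202  0.098] 190 [ 0.538 -0.221  0.04 ] 200 [ 0.543 -0.231  0.007] 210 [ 0.556 -0.23   0.009] 220 [ 0.569 -0.23   0.008] 230 [ 0.581 -0.229  0.008] 240 [ 0.603 -0.181  0.155] 250 [ 0.61  -0.178  0.164] 260 [ 0.617 -0.177  0.168] 270 [ 0.624 -0.178  0.164] 280 [ 0.632 -0.181  0.154] 290 [ 0.658 -0.226  0.009] 300 [ 0.67  -0.225  0.009] 310 [ 0.683 -0.225  0.008] 320 [ 0.693 -0.221  0.02 ] 330 [ 0.693 -0.206  0.065] 340 [ 0.692 -0.195  0.102] 350 [ 0.7   -0.193  0.105] ((534.723388671875, -207.6331329345703), (339.5901794433594, 112.47720336914062), 2.13889217376709)
(np.float64(0.22506060341032508), array([ 0.6181, -0.2048,  0.1855,  0.0009, -0.004 ]), np.float64(0.23672260916763613), np.float64(0.001563923077277782))
```

The wrist view confirms the case at (0.5347,-0.2076), yaw 2.1°, and the roll within 1 mm of the well's midline, clear at both ends. Lowering 137 mm, slow at the bottom.

Emit:
jog_arm:
  moves:
    - [[1, 0, 0, 0.4, 0, 0, 0], [1, 0, 0, 0.6, 0, 0, 0], [1, 0, 0, 0.6, 0, 0, 0], [1, 0, 0, 0.6, 0, 0, 0], [1, 0, 0, 0.6, 0, 0, 0], [1, 0, 0, 0.6, 0, 0, 0], [1, 0, 0, 0.6, 0, 0, 0], [1, 0, 0, 0.5, 0, 0, 0], [1, 0, 0, 0.3, 0, 0, 0], [1, 0, 0, 0.2, 0, 0, 0], [1, 0, 0, 0.15, 0, 0, 0], [1, 0, 0, 0, 0, 0, 0], [1, 0, 0, 0, 0, 0, 0], [1, 0, 0, 0, 0, 0, 0]]

```text
time: 20.23
ee_pos: [0.6194, -0.2055, 0.0749]
ee_rot: [2.175, 2.263, -0.001]
force: [-0.1, -0.2, -0.0]
gripper_width: 0.0547
```

```bash
python3 - <<'E'
from h import *
o,c,W=snap("wrist","r"); print(o["time"],o["ee_pos"],o["force"].round(1),o["joint_positions"].round(2))
print(standing(W,None,box=(215,305,185,298),tops=(230,295,262,290)))
E
```

```text
20.2333 [ 0.61936214 -0.20547234  0.0749093 ] [-0.1 -0.2 -0. ] [-0.34  0.66  1.65 -0.    0.83 -0.38]
(np.float64(0.0980027814509343), array([ 0.6189, -0.2053,  0.0589, -0.006 ,  0.1053]), np.float64(6.045329159794467), np.float64(0.0058509239196709445))
```

View pics/r_wrist.png

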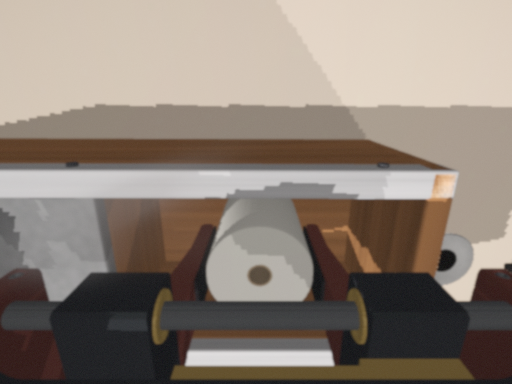

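The roll's top is at 98 mm and should be at 87, with no contact so far. (The cylinder-fit tilt here is spoiled by rail pixels.) Lowering 10.5 mm more.

Emit:
jog_arm:
  moves:
    - [[1, 0, 0, 0.15, 0, 0, 0], [1, 0, 0, 0.15, 0, 0, 0], [1, 0, 0, 0.08, 0, 0, 0], [1, 0, 0, 0.04, 0, 0, 0], [1, 0, 0, 0, 0, 0, 0], [1, 0, 0, 0, 0, 0, 0], [1, 0, 0, 0, 0, 0, 0]]

```text
time: 20.87
ee_pos: [0.6187, -0.2053, 0.0637]
ee_rot: [2.176, 2.264, -0.002]
force: [-1.9, 0.7, 2.4]
gripper_width: 0.0548
```

```bash
python3 - <<'E'
from h import *
o,c,W=snap("wrist","s"); print(o["time"],o["ee_pos"],o["force"].round(1))
print(standing(W,None,box=(215,305,210,298),tops=(230,295,262,290)))
E
```

```text
20.8667 [ 0.61868894 -0.20527847  0.06373929] [-1.9  0.7  2.4]
(np.float64(0.0868233660897945), array([ 0.6182, -0.2056,  0.0473,  0.0009, -0.01  ]), np.float64(0.5764215435247417), np.float64(0.0016705645722996632))
```

On the floor: top 86.8 mm, 2.4 N contact. Letting go.

Emit:
jog_arm:
  moves:
    - [[-1, 0, 0, 0, 0, 0, 0], [-1, 0, 0, 0, 0, 0, 0], [-1, 0, 0, 0, 0, 0, 0], [-1, 0, 0, 0, 0, 0, 0], [-1, 0, 0, 0, 0, 0, 0], [-1, 0, 0, 0, 0, 0, 0], [-1, 0, 0, 0, 0, 0, 0], [-1, 0, 0, 0, 0, 0, 0]]

```text
time: 21.58
ee_pos: [0.6189, -0.2054, 0.0637]
ee_rot: [2.176, 2.264, -0.002]
force: [-0.2, -0.4, -1.1]
gripper_width: 0.0877
```

```bash
python3 - <<'E'
from h import *
o,c,W=snap("wrist","t"); print(o["time"],o["ee_pos"],o["force"].round(1),o["gripper_width"])
print(standing(W,None,box=(215,305,210,298),tops=(230,295,262,290)))
E
```

```text
21.5833 [ 0.61885791 -0.20535706  0.06365216] [-0.2 -0.4 -1.1] 0.08768641372061632
(np.float64(0.08682309099050797), array([ 6.183e-01, -2.057e-01,  4.730e-02,  5.000e-04, -8.200e-03]), np.float64(0.4733435966370578), np.float64(0.001685141287065931))
```

View pics/t_wrist.png

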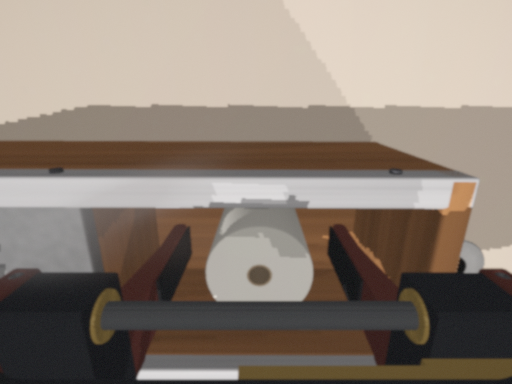

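The roll stands free in the well: top 86.8 mm, at (0.618,-0.206). Going straight up, then back over the hatch pull.

Emit:
jog_arm:
  moves:
    - [[-1, 0, 0, -0.3, 0, 0, 0], [-1, 0, 0, -0.7, 0, 0, 0], [-1, 0, 0, -0.9, 0, 0, 0], [-1, 0, 0, -0.9, 0, 0, 0], [-1, 0, 0, -0.9, 0, 0, 0], [-1, 0, 0, -0.9, 0, 0, 0], [-1, 0, 0, -0.9, 0, 0, 0], [-1, 0, 0, -0.5, 0, 0, 0], [-1, 0, -0.3, 0, 0, 0, 0], [-1, 0, -0.8, 0, 0, 0, 0], [-1, 0, -0.8, 0, 0, 0, 0], [-1, 0, -0.8, 0, 0, 0, 0], [-1, 0, -0.8, 0, 0, 0, 0], [-1, 0, -0.8, 0, 0, 0, 0], [-1, 0, -0.8, 0, 0, 0, 0], [-1, 0.06, -0.8, 0, 0, 0, 0], [-1, 0, -0.3, 0, 0, 0, 0], [-1, 0, 0, 0, 0, 0, 0], [-1, 0, 0, 0, 0, 0, 0]]

```text
time: 23.22
ee_pos: [0.464, -0.2098, 0.2134]
ee_rot: [2.177, 2.263, -0.002]
force: [0.6, -1.1, 0.2]
gripper_width: 0.0878
```

```bash
python3 - <<'E'
from h import *
o,c,W=snap("wrist","u"); print(o["time"],o["ee_pos"],o["joint_positions"].round(2)); R=Ro.from_rotvec(o["ee_rot"]).as_matrix(); print(R.round(3))
vv,uu=np.mgrid[:384,:512]
p=(W[...,2]>.122)&(W[...,2]<.14)&(W[...,1]>-.25)&(W[...,1]<-.16)&(W[...,0]>.40)&(W[...,0]<.52)&(vv<290); P=W[p]; print("pull",len(P),np.percentile(P,[1,50,99],axis=0).round(4))
t=P[P[:,2]>.1285]; print(cv2.minAreaRect((t[:,:2]*1000).astype(np.float32)),np.median(t[:,2]))
o,c,W=snap("top","u")
m=(np.hypot(W[...,0]-.618,W[...,1]+.206)<.03)&(W[...,2]>.06)&(W[...,2]<.105); print("roll top",W[m].mean(0).round(4),np.median(W[m][:,2]))
p=(W[...,2]>.12)&(W[...,2]<.14)&(W[...,1]>-.25)&(W[...,1]<-.16)&(W[...,0]>.40)&(W[...,0]<.52); print("pull top",W[p].mean(0) if p.any() else None)
cv2.imwrite("pics/u_topcrop.png",cv2.resize(c["pixels"][100:300,230:430,::-1],None,fx=3,fy=3))
E
```

```text
23.2167 [ 0.46401692 -0.20982109  0.21344393] [-0.45  0.28  1.9  -0.    0.95 -0.49]
[[-0.039  0.999  0.   ]
 [ 0.999  0.039 -0.002]
 [-0.002  0.    -1.   ]]
pull 867 [[ 0.4564 -0.2377  0.1237]
 [ 0.4628 -0.2068  0.1303]
 [ 0.4693 -0.1803  0.132 ]]
((462.9032287597656, -209.45095825195312), (11.140146255493164, 58.120849609375), 2.620924472808838) 0.13058045647930963
roll top [ 0.6178 -0.2032  0.0855] 0.08663620689534089
pull top None
```

View pics/u_wrist.png

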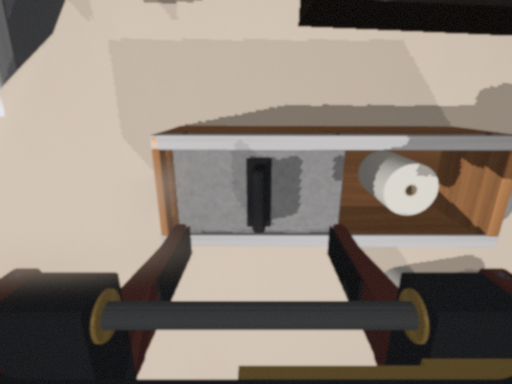

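View pics/u_topcrop.png

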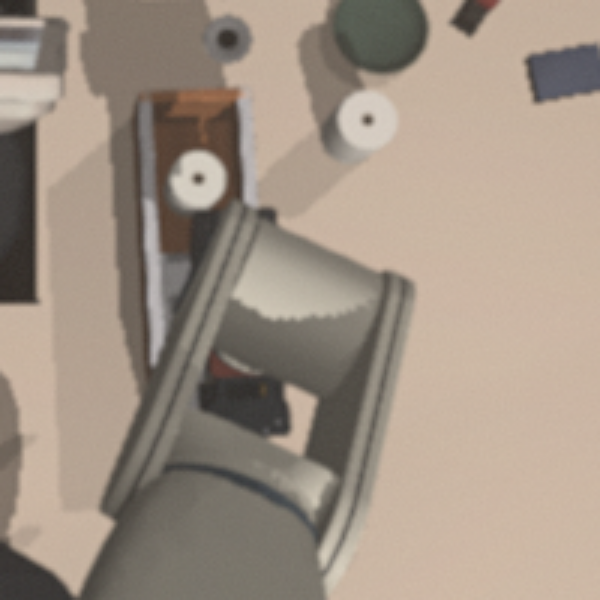

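The roll stands in the well (wrist view (410,188); top 86.6 mm from above). The pull is at (0.463,-0.2095), top 130.6 mm, right under the TCP. I'll lower onto it with the fingertips ~6 mm above the hatch and grip lightly, so the hatch stays controlled both ways.

Emit:
jog_arm:
  moves:
    - [[-1, 0, -0.03, 0.4, 0, 0, 0], [-1, 0, 0, 0.8, 0, 0, 0], [-1, 0, 0, 0.8, 0, 0, 0], [-1, 0, 0, 0.8, 0, 0, 0], [-1, 0, 0, 0.6, 0, 0, 0], [-1, 0, 0, 0.3, 0, 0, 0], [-1, 0, 0, 0, 0, 0, 0], [-1, 0, 0, 0, 0, 0, 0]]

```text
time: 23.98
ee_pos: [0.4634, -0.2098, 0.1208]
ee_rot: [2.176, 2.265, -0.002]
force: [-0.0, -0.4, 0.1]
gripper_width: 0.0878
```

Emit:
jog_arm:
  moves:
    - [[1, 0, 0, 0, 0, 0, 0], [1, 0, 0, 0, 0, 0, 0], [1, 0, 0, 0, 0, 0, 0], [1, 0, 0, 0, 0, 0, 0], [1, 0, 0, 0, 0, 0, 0], [1, 0, 0, 0, 0, 0, 0], [1, 0, 0, 0, 0, 0, 0], [1, 0, 0, 0, 0, 0, 0], [1, 0, 0, 0, 0, 0, 0], [1, 0, 0, 0, 0, 0, 0], [1, 0, 0, 0, 0, 0, 0], [1, 0, 0, 0, 0, 0, 0]]
  force: 8

```text
time: 24.98
ee_pos: [0.4632, -0.2099, 0.1211]
ee_rot: [2.176, 2.264, -0.002]
force: [0.2, -0.0, -0.4]
gripper_width: 0.012
```

```bash
python3 - <<'E'
from h import *
o,c,W=snap("wrist","v"); print(o["time"],o["ee_pos"],o["force"].round(1),o["gripper_width"])
print((Ro.from_rotvec(o["ee_rot"]).as_matrix()).round(4))
E
```

```text
24.9833 [ 0.46317527 -0.20989874  0.12113711] [ 0.2 -0.  -0.4] 0.012013718236050993
[[-0.0395  0.9992  0.    ]
 [ 0.9992  0.0395 -0.0017]
 [-0.0017 -0.     -1.    ]]
```

View pics/v_wrist.png

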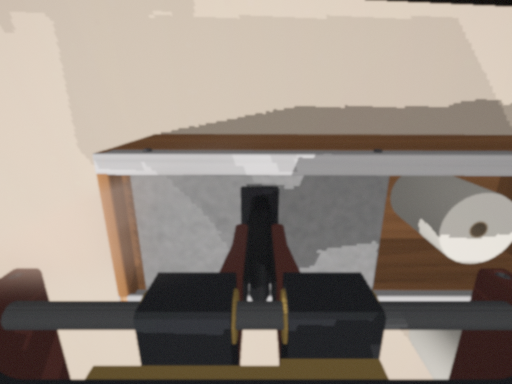

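Pull gripped at 12.0 mm wide. Sliding the hatch 135 mm of the ~150 at ≤0.18 m/s.

Emit:
jog_arm:
  moves:
    - [[1, 0, 0.2, 0, 0, 0, 0], [1, 0, 0.4, 0, 0, 0, 0], [1, 0, 0.6, 0, 0, 0, 0], [1, 0, 0.6, 0, 0, 0, 0], [1, 0, 0.6, 0, 0, 0, 0], [1, 0, 0.6, 0, 0, 0, 0], [1, 0, 0.6, 0, 0, 0, 0], [1, 0, 0.6, 0, 0, 0, 0], [1, 0, 0.5, 0, 0, 0, 0], [1, 0, 0.4, 0, 0, 0, 0], [1, 0, 0.2, 0, 0, 0, 0], [1, 0, 0.1, 0, 0, 0, 0], [1, 0, 0, 0, 0, 0, 0], [1, 0, 0, 0, 0, 0, 0]]

```text
time: 26.2
ee_pos: [0.5984, -0.2049, 0.1212]
ee_rot: [2.176, 2.263, -0.001]
force: [1.4, -5.0, -0.9]
gripper_width: 0.0116
```

```bash
python3 - <<'E'
from h import *
o,c,W=snap("wrist","w"); print(o["time"],o["ee_pos"],o["force"].round(1),o["gripper_width"])
o,c,W=snap("side","w"); cv2.imwrite("pics/w_sidecrop.png",cv2.resize(c["pixels"][180:300,190:360,::-1],None,fx=4,fy=4,interpolation=cv2.INTER_CUBIC))
E
```

```text
26.2 [ 0.59836025 -0.20489969  0.12116216] [ 1.4 -5.  -0.9] 0.011576166685184497
```

View pics/w_wrist.png

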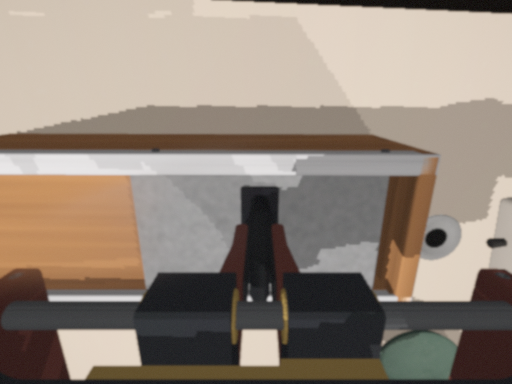

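View pics/w_sidecrop.png

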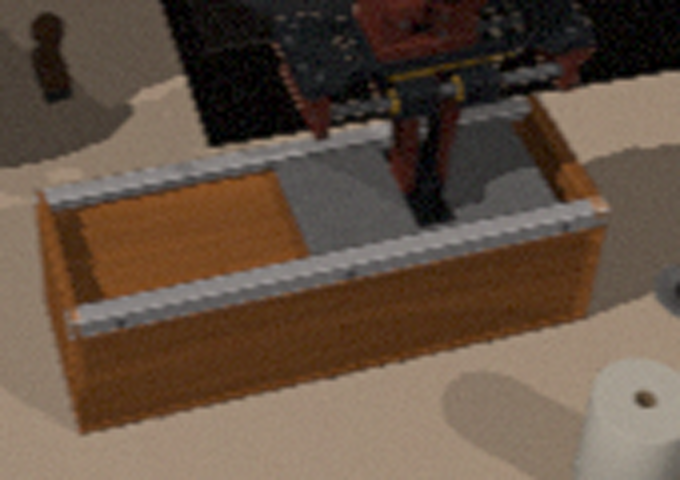

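The hatch moved with the hand; the gap to the end frame is ~15 mm. There is a 5 N side force from a slight yaw mismatch. Creeping on with a small sideways relief.

Emit:
jog_arm:
  moves:
    - [[1, -0.02, 0.1, 0, 0, 0, 0], [1, 0, 0.1, 0, 0, 0, 0], [1, 0, 0.1, 0, 0, 0, 0], [1, 0, 0.1, 0, 0, 0, 0], [1, 0, 0.08, 0, 0, 0, 0], [1, 0, 0, 0, 0, 0, 0], [1, 0, 0, 0, 0, 0, 0]]

```text
time: 26.88
ee_pos: [0.6106, -0.2045, 0.1212]
ee_rot: [2.176, 2.264, -0.001]
force: [1.7, -2.3, -0.5]
gripper_width: 0.0121
```

Emit:
jog_arm:
  moves:
    - [[1, 0, 0.06, 0, 0, 0, 0], [1, 0, 0.06, 0, 0, 0, 0], [1, 0, 0, 0, 0, 0, 0], [1, 0, 0, 0, 0, 0, 0]]

```text
time: 27.22
ee_pos: [0.6124, -0.2044, 0.1211]
ee_rot: [-2.177, -2.265, 0.003]
force: [-4.8, -1.9, 3.7]
gripper_width: 0.012
```

```bash
python3 - <<'E'
from h import *
o,c,W=snap("wrist","x"); print(o["time"],o["ee_pos"],o["force"].round(1),o["gripper_width"])
E
```

```text
27.2167 [ 0.61236763 -0.2044219   0.12113763] [-4.8 -1.9  3.7] 0.012035337116524448
```

View pics/x_wrist.png

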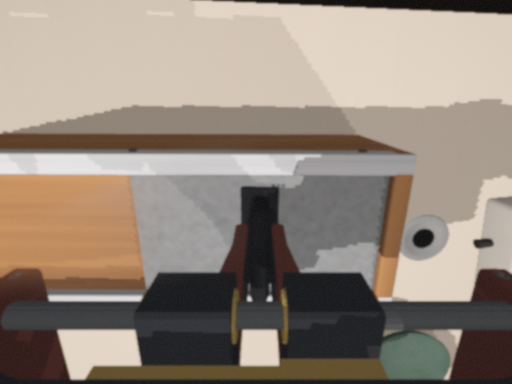

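Force in x has jumped to −4.8 N and the hand covered only 1.8 of 3 mm, so the end frame has been met. One more small push to confirm.

Emit:
jog_arm:
  moves:
    - [[1, 0, 0.06, 0, 0, 0, 0], [1, 0, 0.06, 0, 0, 0, 0], [1, 0, 0, 0, 0, 0, 0], [1, 0, 0, 0, 0, 0, 0]]

```text
time: 27.6
ee_pos: [0.6125, -0.2044, 0.121]
ee_rot: [-2.173, -2.262, 0.009]
force: [-15.4, -3.8, 10.8]
gripper_width: 0.0119
```

Firm stop: 15 N and no further movement. I'll ease the push (staying slightly positive), open, and go straight up.

Emit:
jog_arm:
  moves:
    - [[1, 0, -0.11, 0, 0, 0, 0], [1, 0, 0, 0, 0, 0, 0], [-1, 0, 0, 0, 0, 0, 0], [-1, 0, 0, 0, 0, 0, 0], [-1, 0, 0, 0, 0, 0, 0], [-1, 0, 0, 0, 0, 0, 0], [-1, 0, 0, 0, 0, 0, 0], [-1, 0, 0, 0, 0, 0, 0], [-1, 0, 0, 0, 0, 0, 0], [-1, 0, 0, 0, 0, 0, 0]]

```text
time: 28.43
ee_pos: [0.6134, -0.2044, 0.1212]
ee_rot: [2.176, 2.264, -0.002]
force: [-0.0, 0.3, 0.1]
gripper_width: 0.0618
```

Emit:
jog_arm:
  moves:
    - [[-1, 0, 0, -0.3, 0, 0, 0], [-1, 0, 0, -0.8, 0, 0, 0], [-1, 0, 0, -0.8, 0, 0, 0], [-1, 0, 0, -0.8, 0, 0, 0], [-1, 0, 0, -0.8, 0, 0, 0], [-1, 0, 0, -0.8, 0, 0, 0], [-1, 0, 0, -0.4, 0, 0, 0], [-1, 0, 0, 0, 0, 0, 0], [-1, 0, 0, 0, 0, 0, 0]]

```text
time: 29.18
ee_pos: [0.6133, -0.2043, 0.2389]
ee_rot: [2.176, 2.263, -0.001]
force: [0.3, -0.7, -0.4]
gripper_width: 0.088
```

```bash
python3 - <<'E'
from h import *
o,c,W=snap("wrist","y"); print(o["time"],o["ee_pos"],o["force"].round(1),o["gripper_width"])
vv,uu=np.mgrid[:384,:512]
p=(W[...,2]>.1285)&(W[...,2]<.135)&(W[...,1]>-.25)&(W[...,1]<-.16)&(W[...,0]>.57)&(W[...,0]<.66)&(vv<290); print("pull",cv2.minAreaRect((W[p][:,:2]*1000).astype(np.float32)))
cv2.imwrite("pics/y_wcrop.png",cv2.resize(c["pixels"][110:260,120:430,::-1],None,fx=2.5,fy=2.5,interpolation=cv2.INTER_CUBIC))
th=np.radians(2.14); X=(W[...,0]-.5347)*np.cos(th)+(W[...,1]+.2076)*np.sin(th)
for v in (185,200,215): 
    r=[(u,X[v,u].round(4),W[v,u,2].round(3)) for u in range(325,375,3)]; print(r)
for n in ("top","side"):
    o,c,W=snap(n,"y")
    m=(W[...,2]>0.07)&(W[...,2]<0.09)&(np.hypot(W[...,0]-.69,W[...,1]+.37)<.06);print(n," other",W[m].min(0).round(3),W[m].max(0).round(3))
    m=(W[...,2]>0.03)&(np.hypot(W[...,0]-.40,W[...,1]-.05)<.06);print(" stamp",W[m].min(0).round(3) if m.any() else 0,W[m].max(0).round(3) if m.any() else 0)
E
```

```text
29.1833 [ 0.61332681 -0.20429291  0.23892771] [ 0.3 -0.7 -0.4] 0.08801898772622421
pull ((612.2313232421875, -204.40736389160156), (10.903980255126953, 57.97285079956055), 1.8983676433563232)
[(325, np.float64(0.148), np.float64(0.101)), (328, np.float64(0.1511), np.float64(0.101)), (331, np.float64(0.1542), np.float64(0.101)), (334, np.float64(0.158), np.float64(0.099)), (337, np.float64(0.1593), np.float64(0.105)), (340, np.float64(0.162), np.float64(0.107)), (343, np.float64(0.1654), np.float64(0.106)), (346, np.float64(0.1686), np.float64(0.106)), (349, np.float64(0.2075), np.float64(-0.001)), (352, np.float64(0.2116), np.float64(-0.0)), (355, np.float64(0.2158), np.float64(-0.0)), (358, np.float64(0.2197), np.float64(0.001)), (361, np.float64(0.2239), np.float64(0.001)), (364, np.float64(0.2286), np.float64(0.0)), (367, np.float64(0.2331), np.float64(-0.0)), (370, np.float64(0.2366), np.float64(0.002)), (373, np.float64(0.2411), np.float64(0.001))]
[(325, np.float64(0.1489), np.float64(0.102)), (328, np.float64(0.1523), np.float64(0.101)), (331, np.float64(0.1554), np.float64(0.
[... 932 characters left out ...]
, np.float64(0.1684), np.float64(0.107)), (346, np.float64(0.2074), np.float64(-0.0)), (349, np.float64(0.212), np.float64(-0.0)), (352, np.float64(0.2162), np.float64(0.0)), (355, np.float64(0.2206), np.float64(0.0)), (358, np.float64(0.2253), np.float64(-0.0)), (361, np.float64(0.2295), np.float64(0.0)), (364, np.float64(0.2339), np.float64(0.001)), (367, np.float64(0.2379), np.float64(0.002)), (370, np.float64(0.2424), np.float64(0.001)), (373, np.float64(0.2465), np.float64(0.002))]
top  other [ 0.658 -0.407  0.075] [ 0.695 -0.396  0.082]
 stamp [0.34  0.041 0.053] [0.412 0.073 0.834]
side  other [ 0.647 -0.411  0.07 ] [ 0.707 -0.35   0.082]
 stamp [0.389 0.047 0.03 ] [0.413 0.068 0.065]
```

View pics/y_wcrop.png

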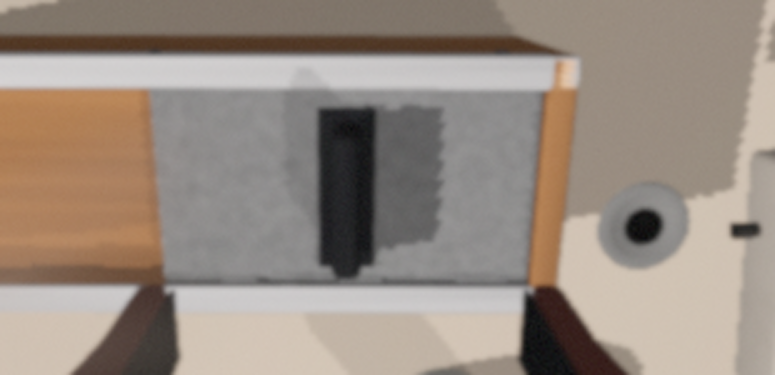

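View pics/y_side.png

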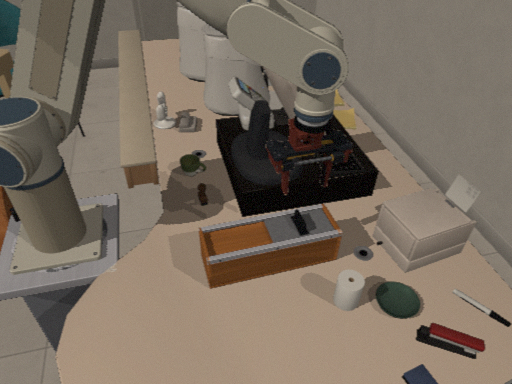

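The hatch meets the end frame with no gap in the crop (edge at about x=535). The pull is at x=0.6122, against 0.6125 at the hard stop, and the bystanders are where they were. Handing in.

```bash
python3 - <<'E'
from bench import manip
print(manip.sign_off()); o=manip.get_obs(); print(o["time"],o["force"])
E
```

```text
the job is handed in; nothing more can be done
None
the job is handed in; nothing more can be done
```

I stood the fallen roll upright on the counter and let go, then took it again from above and stood it on the floor of the well. I gripped the pull and slid the hatch shut at 0.18 m/s or less, and handed the job in with the hand raised clear at about 29 s of the 64 s.

**What the last checks showed:**
- **Roll on the counter:** standing free, centre 39.2 mm up, tilt 0.2°.
- **Roll in the well:** let go, top 86.6–86.8 mm above the counter (87 expected), within about 1 mm of the well's midline. With the hatch closed over it, I could not see it again before handing in.
- **Hatch:** it came to a firm stop at 15 N with no further travel. After release the pull was at x = 0.6122 m, against 0.6125 m at the stop, and no gap to the end frame was visible.
- **Bystanders:** the other roll and the stamp measured within about 2 mm of their starting places in the side view. The mug was only checked by eye in the picture.

**What disagreed:**
- **Roll creep:** the lying roll crept about 6 mm between the first picture and my next look, so I re-measured it before grasping.
- **Case across the track:** the top and side views differed by about 4 mm; the close wrist view put it between them, and I used that.
- **Spoiled tilt reading:** while lowering into the well, one roll tilt reading of 6° was spoiled by rail pixels; later fits there gave about 0.5°.

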